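Cash-up: free the coin cups and nest them

ROBOT

A 7-joint arm with a two-finger parallel gripper is mounted at the origin on a cart in front of the work surface, level with it; the furniture and walls round the work are solid. World frame = base frame: x ahead of the robot, y to its left, z up, the work surface at z = 0. Lengths are in m, angles in rad, forces in N, time in s.
With the tool pointing down it reaches from about 0.4 to 0.85 m from the base axis. Payload 4.5 kg.
Tool frame: the origin (TCP) lies on the centre line of the jaws, within the pads' length; the fingertips stand 17 mm ahead of it and the grasp point (between the pads) lies 2 mm behind it; z points along the fingers, y is the line along which they close (so a half turn about z gives the same grasp; the last joint's range is limited). The gripper opens to 85 mm and grips with 20 to 120 N. Pads are 22 mm wide; open, the fingers measure 114 mm over their backs; the gripper's body (76 mm by 85 mm) begins 54 mm behind the grasp point. The pads swing forward as they close: fully open they stand 13 mm farther back than shut.
Start: joints at [1.357, 0.689, -0.195, 1.565, 0.157, 0.902, -0.215], TCP at [0.153, -0.606, 0.248] pointing down, gripper open.
Joint ranges: [-3.01, 3.01], [-0.46, 2.08], [-1.47, 1.51], [0.13, 2.56], [-1, 4.14], [0.04, 2.09], [-2.66, 2.66]. Speed limits (rad/s): [2.57, 2.57, 3.14, 3.14, 3.14, 3.14, 3.14].

INTERFACE

Orientations are given as [roll, pitch, yaw] about the fixed x, y, z axes, in that order (R = Rz(yaw) Ry(pitch) Rx(roll)).
In Python, from plant import sense, eyes, ticket gives the robot as it stands.
- The arm moves only by the tool apply_moves, never from a script. Its argument "deltas" is a list that holds one entry, the list of rows, each a list of 5 numbers: the closure, from 0 (fully open) to 1 (shut), then the shift along the tool's x, y, z in cm, then the turn about the tool's z in rad. In form: [[[fingers, tx, ty, tz, spin], ...]]. A call has 1 to 12 rows; each row is the pose to reach, as a shift and turn from the pose commanded when the call began, along the tool's axes at that moment; what a row does not reach only later rows make up. A row lasts 1/12 s, in which the tool goes at most 41.7 mm and 7.16 degrees, less where a joint would pass 70% of its speed; a pose out of reach is approached as far as the arm can. A call with a gripper value outside its range is refused whole. The fingers move at their own pace and stop on an object; "force" is the grip in N (left out, the last holds). Time passes only in rows, so rows that repeat a pose let the fingers close. It gives the time, the measured TCP pose, the force, the opening and the grip force at its end, in the units of the state.
- sense(): the state, without advancing time (a new reading comes with each control period).
- eyes.get_image(name): name is "scene" or "side" or "wrist"; returns a dict with "image" (384x512x3 uint8, red, green, blue), "z_map" (384x512 float32, m along the optical axis (not along the pixel's ray), 0 where there is no reading), "K" (3x3 intrinsics, pixels), "position" and "rotation" of the camera in the world. Camera axes: x right, y up, looking along -z (the intrinsics and any distortion apply to the point x, -y, -z); pixel columns grow to the right and rows downward; lengths in m; the calibration is good to about 2 mm. A picture is of the moment at which its call begins.
- ticket.finish_job(): hands the job in; it is judged then, once.
The state is a dict: "time_s": time; "qpos": joint angles; "qd": joint speeds; "joint_torque": joint torques, N m; "ee_pos": TCP position; "tcp_rot": TCP orientation; "wrist_force": force on the tool from outside, world axes, zero at the start; "ft_torque": the same for the moment, N m; "finger_gap": finger opening in m; "gripper_force": force on a finger pad.
Only numpy, scipy, OpenCV 4.12 (cv2) and the standard library are available. Lean on these libraries where they do the work, as an engineer would, in place of code of your own. Each camera call takes 0.05 s, during which the arm holds its last target. There are 200 camera calls.

TASK

The till is cashed up and its coin cups are empty. Slide the red grip of the coin rack's transport lock all the way to its right end stop and leave it there; then lift the three cups out of the sloping rack one at a time and nest each in turn, set down without dropping it, on the cup that stands upright on the counter, so that all four end as one upright, fully seated stack where that cup stands now. Leave the rest of the counter as it is.

Things in the scene. Friction and masses are not known exactly. Their poses are not given: they have to be found in the camera images.
- coin_rack: fixed sloping coin-cup rack: grey sheet-metal panel 110 mm deep, 320 mm long (y = -182 to +138 mm) on a low steel tube frame, with three round wells in a row, 94 mm apart. Origin: on the counter straight below the middle well's centre; x axis to the back, y axis to the left along the row, z up. The panel rises to the back at 28 degrees
- coin_lock (a joint): transport lock: dark steel bar with one tongue over the upper edge of each cup's rim. Slides along the rack's y: 0 m = locked (left), 0.036 m = open, at its right (-y) end stop; needs 2 N and stays where left. From 0.031 m the tongues clear the rims; open, they lie beside the cups, at least 22 mm up the slope from the well centres, 3 to 7 mm above the rims
- lock_grip (a point): middle of the lock's red grip, which moves with the lock: 16 mm wide along the slide, 18 mm deep along the slope, 26 mm tall at right angles to the panel (it ends 10 mm beyond this point, begins 16 mm below it). The axes are the rack's, the grip itself leans 28 degrees towards the robot
- base_cup: petrol-blue plastic coin cup standing upright and loose on the counter, the one to stack on. All cups are alike: 64 mm high, about 60 g; the top 22 mm are a straight collar 62 mm across (wall 3, mouth 56 mm), under it a ledge and a body tapering from 51 to 33 mm at the foot. Origin: centre of the underside, z axis up to the mouth
- base_cup_rim (a point): centre of the base cup's mouth, level with its rim. Nested, a cup's foot enters the mouth below and its ledge comes to rest on that cup's rim: each cup then stands 22 mm above the one below it, with 1 to 2 mm of side play
- rack_panel (a point): centre of the middle well on the panel's upper face, 60 mm above the counter; axes as the rack's. Each cup hangs by the ledge with its collar proud of the panel. The lock's rail and bar run along the row 40 to 52 mm up the slope from the well centres, so take a cup with one finger on its left and one on its right: 32 mm are free between neighbouring collars
- cup_left: petrol-blue round plastic coin cup, the same as the others (see base_cup); at the start it hangs empty in the left of the rack's three wells (as seen from the robot), leaning 28 degrees. Origin: centre of its underside, z axis along the cup towards its mouth
- cup_middle: petrol-blue round plastic coin cup, the same as the others (see base_cup); at the start it hangs empty in the middle of the rack's three wells (as seen from the robot), leaning 28 degrees. Origin: centre of its underside, z axis along the cup towards its mouth
- cup_right: petrol-blue round plastic coin cup, the same as the others (see base_cup); at the start it hangs empty in the right of the rack's three wells (as seen from the robot), leaning 28 degrees. Origin: centre of its underside, z axis along the cup towards its mouth
- tape_1: roll of beige tape lying flat, 104 mm across, 25 mm high; bystander
- stapler: black desk stapler, 38x150x52 mm; bystander
- spool_red: spool of red thread, 29 mm across, 40 mm high; bystander
- spool_navy: spool of navy thread, 29 mm across, 40 mm high; bystander
Not all that is in view belongs to the job. What is shaped like the cup_right but orange, pink or white is not meant.

How it is judged:
By the outcome, as a careful person would: the job done as asked, in the order asked, and still so for the second after the job is handed in, with the robot touching nothing.
It also fails if it takes over 67 s, if anything falls off the work surface, if the arm or the gripper's body presses on something with over 40 N, if the wrist force passes 120 N, or if a joint passes its speed limit or range.

## Working session

There is one attempt and no reset: what is moved stays moved. The work goes in short steps, Python scripts to look and compute and a tool call to move; the robot and the scene stay as the last step left them, time stands still between calls to the robot, and variables do not carry over. Pictures are saved under pics/ and viewed, at most 10 in all, crops included, and the job is handed in when it is done.

Besides the shell and the picture viewer there is one more tool, called after "Emit:" as a command line: name --argument value ..., lists and objects as JSON in quotes. apply_moves: Moves the arm, as the interface text tells. Its arguments: {"type":"object","properties":{"deltas":{"type":"array","items":{"type":"array","items":{"type":"array","items":{"type":"number"}}}},"force":{"type":"number"}},"required":["deltas"]}

```bash
ls; mkdir -p pics; cat > h.py <<'E'
import numpy as np,cv2
from plant import sense,eyes,ticket
def grab(n):
    d=eyes.get_image(n); return d
def pts(d):
    z=d['z_map'];K=np.array(d['K']);v,u=np.mgrid[:z.shape[0],:z.shape[1]]
    P=np.stack([(u-K[0,2])/K[0,0]*z,-(v-K[1,2])/K[1,1]*z,-z],-1)
    W=P@np.array(d['rotation']).T+np.array(d['position']); W[z==0]=np.nan
    return W
E
python3 - <<'E'
from h import *
ims=[]
for n in('scene','side'):
    d=grab(n);np.savez('pics/'+n,**d);ims.append(d['image']);print(n,d['position'],d['K'],[k for k in d])
cv2.imwrite('pics/a.png',cv2.resize(np.vstack(ims),None,fx=.78,fy=.78)[:,:,::-1])
s=sense();print(s)
E
```

```text
pics
scene [0.06194223 0.63623707 0.50424728] [[351.16012711   0.         253.6498351 ]
 [  0.         351.16012711 189.83936527]
 [  0.           0.           1.        ]] ['image', 'z_map', 'K', 'position', 'rotation']
side [ 0.65051789 -0.86920854  0.53014421] [[375.08423519   0.         259.98842148]
 [  0.         375.08423519 193.55809694]
 [  0.           0.           1.        ]] ['image', 'z_map', 'K', 'position', 'rotation']
{'time_s': 0.1, 'qpos': array([ 1.35678009,  0.68987434, -0.19455579,  1.56627896,  0.15727309,
        0.90249158, -0.21513275]), 'qd': array([-0.0005386 , -0.00213903,  0.00095907, -0.00324024, -0.00120981,
       -0.00018322, -0.00013418]), 'joint_torque': array([-3.70468115e-03, -5.40602660e+01, -1.27173945e+00, -1.58987921e+01,
        9.34115524e-03,  4.37704250e-03,  1.29311849e-05]), 'ee_pos': array([ 0.15314765, -0.60535678,  0.24757083]), 'tcp_rot': array([-3.13993230e+00,  8.13841768e-05,  2.47875526e-01]), 'wrist_force': array([-0.5578091 ,  0.34893773,  0.36817812]), 'ft_torque': array([-0.03591709, -0.05250133, -0.02276827]), 'gripper_force': 0.0, 'finger_gap': 0.08534089560832127}
```

View pics/a.png

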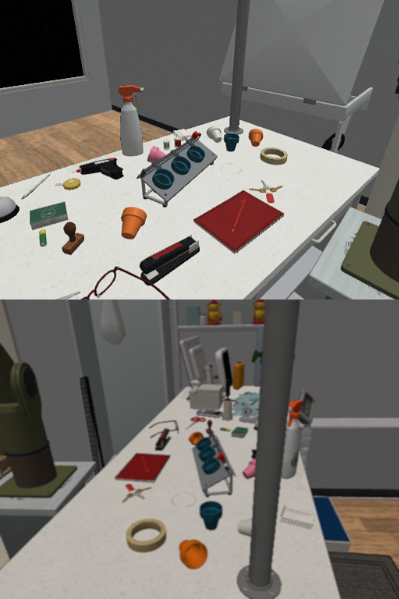

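The scene and side views show the rack with three teal cups (side ≈ (210,455) in the mosaic), the base cup at (210,515), an orange cup and the tape beside it, and a vertical pole behind the base cup.

```bash
python3 - <<'E'
from h import *
for n in('scene','side'):
    d=dict(np.load(f'pics/{n}.npz'));W=pts(d);hsv=cv2.cvtColor(d['image'],cv2.COLOR_RGB2HSV)
    def comps(m,name,mn):
        k,l,s,c=cv2.connectedComponentsWithStats(m.astype(np.uint8))
        for i in range(1,k):
            if s[i,4]>=mn:
                p=W[(l==i)];p=p[~np.isnan(p[:,0])]
                if len(p): print(n,name,c[i].round(),s[i,4],'min',np.percentile(p,2,axis=0).round(3),'max',np.percentile(p,98,axis=0).round(3),'med',np.median(p,axis=0).round(3))
    h,sa,v=[hsv[...,i].astype(int) for i in range(3)]
    work=(W[...,2]>0.008)&(W[...,0]<1.2)&(abs(W[...,1])<.8)
    comps((h>85)&(h<105)&(sa>120)&work,'teal',80)
    comps(((h<4)|(h>174))&(sa>150)&(v>90)&work,'red',15)
    comps((h>5)&(h<18)&(sa>150)&work,'orange',80)
    # pole: high points over the work area
    p=W[(W[...,2]>.15)&(W[...,0]>.2)&(W[...,0]<1.1)&(abs(W[...,1])<.7)]
    print(n,'high',len(p),np.percentile(p,[2,50,98],axis=0).round(3))
    m=d['image'];u0,v0=(170,150) if n=='scene' else (150,160)
    w=(150,100) if n=='scene' else (200,190)
    globals()[n+'c']=cv2.resize(m[v0:v0+190,u0:u0+190] if n=='side' else m[130:320,150:370],(600,560))
cv2.imwrite('pics/b.png',cv2.resize(np.hstack([scenec,sidec]),(800,480))[:,:,::-1])
E
```

```text
Traceback (most recent call last):
  File "h.py", line 8, in pts
    W=P@np.array(d['rotation']).T+np.array(d['position']); W[z==0]=np.nan
      ~~~~~~~~~~~~~~~~~~~~~~~~~~~^~~~~~~~~~~~~~~~~~~~~~~~
ValueError: operands could not be broadcast together with shapes (384,512) (3,)
```

```bash
cat > h.py <<'E'
import numpy as np,cv2
from scipy.spatial.transform import Rotation as Ro
from plant import sense,eyes,ticket
def grab(n): return eyes.get_image(n)
def rot(d):
    r=np.array(d['rotation']); return r if r.shape==(3,3) else Ro.from_euler('xyz',r).as_matrix()
def pts(d):
    z=d['z_map'];K=np.array(d['K']);v,u=np.mgrid[:z.shape[0],:z.shape[1]]
    P=np.stack([(u-K[0,2])/K[0,0]*z,-(v-K[1,2])/K[1,1]*z,-z],-1)
    W=P@rot(d).T+np.array(d['position']); W[z==0]=np.nan
    return W
def proj(d,p):
    K=np.array(d['K']);q=rot(d).T@(np.array(p)-d['position']);return np.array([K[0,2]-K[0,0]*q[0]/q[2],K[1,2]+K[1,1]*q[1]/q[2]])
E
cat > m.py <<'E'
from h import *
for n in('scene','side'):
    d=dict(np.load(f'pics/{n}.npz'));W=pts(d);hsv=cv2.cvtColor(d['image'],cv2.COLOR_RGB2HSV)
    print(n,d['rotation'])
    def comps(m,name,mn):
        k,l,s,c=cv2.connectedComponentsWithStats(m.astype(np.uint8))
        for i in range(1,k):
            if s[i,4]>=mn:
                p=W[(l==i)];p=p[~np.isnan(p[:,0])]
                if len(p): print(n,name,c[i].round(),s[i,4],'min',np.percentile(p,2,axis=0).round(3),'max',np.percentile(p,98,axis=0).round(3),'med',np.median(p,axis=0).round(3))
    h,sa,v=[hsv[...,i].astype(int) for i in range(3)]
    work=(W[...,2]>0.008)&(W[...,0]<1.2)&(abs(W[...,1])<.8)
    comps((h>85)&(h<105)&(sa>120)&work,'teal',80)
    comps(((h<4)|(h>174))&(sa>150)&(v>90)&work,'red',15)
    comps((h>5)&(h<18)&(sa>150)&work,'orange',80)
    p=W[(W[...,2]>.15)&(W[...,0]>.2)&(W[...,0]<1.1)&(abs(W[...,1])<.7)]
    print(n,'high',len(p),np.percentile(p,[2,50,98],axis=0).round(3))
    m=d['image']
    globals()[n+'c']=cv2.resize(m[150:350,150:350] if n=='side' else m[130:320,150:370],(600,560))
cv2.imwrite('pics/b.png',cv2.resize(np.hstack([scenec,sidec]),(800,480))[:,:,::-1])
E
python3 m.py
```

```text
scene [ 1.11619002 -0.01761493 -2.4243749 ]
scene teal [296. 181.] 287 min [ 0.595 -0.256  0.012] max [ 0.653 -0.195  0.065] med [ 0.616 -0.214  0.049]
scene teal [251. 197.] 346 min [ 0.589 -0.03   0.048] max [0.646 0.03  0.088] med [ 0.622 -0.013  0.067]
scene teal [232. 212.] 428 min [0.571 0.062 0.046] max [0.628 0.121 0.088] med [0.605 0.08  0.066]
scene teal [209. 229.] 530 min [0.553 0.154 0.042] max [0.612 0.214 0.088] med [0.589 0.172 0.065]
scene red [252. 171.] 19 min [ 0.64  -0.041  0.123] max [ 0.652 -0.029  0.133] med [ 0.644 -0.033  0.129]
scene red [143. 204.] 15 min [0.859 0.175 0.027] max [0.868 0.185 0.032] med [0.862 0.181 0.029]
scene red [305. 281.] 4256 min [0.287 0.014 0.008] max [0.43  0.212 0.021] med [0.352 0.125 0.01 ]
scene red [213. 321.] 213 min [0.383 0.315 0.043] max [0.398 0.384 0.053] med [0.391 0.351 0.048]
scene orange [164. 118.] 396 min [0.859 0.037 0.216] max [0.901 0.093 0.272] med [0.881 0.07  0.254]
scene orange [328. 175.] 279 min [ 0.553 -0.37   0.011] max [ 0.604 -0.314  0.062] med [ 0.571 -0.338  0.041]
scene orange [170. 284.] 930 min [
[... 501 characters left out ...]
47]
side red [209. 172.] 18 min [0.388 0.313 0.042] max [0.397 0.379 0.05 ] med [0.393 0.341 0.047]
side red [282. 199.] 30 min [ 0.643 -0.047  0.122] max [ 0.657 -0.032  0.133] med [ 0.65  -0.042  0.129]
side red [184. 215.] 1221 min [0.292 0.011 0.008] max [0.426 0.198 0.02 ] med [0.361 0.093 0.009]
side orange [378. 141.] 328 min [0.868 0.025 0.203] max [0.914 0.08  0.271] med [0.888 0.05  0.25 ]
side orange [251. 177.] 158 min [0.517 0.198 0.009] max [0.566 0.368 0.069] med [0.539 0.344 0.032]
side orange [248. 323.] 749 min [ 0.561 -0.387  0.008] max [ 0.617 -0.322  0.064] med [ 0.591 -0.356  0.025]
side high 12207 [[ 0.711 -0.433  0.16 ]
 [ 0.732 -0.428  0.386]
 [ 0.894  0.057  0.541]]
```

View pics/b.png

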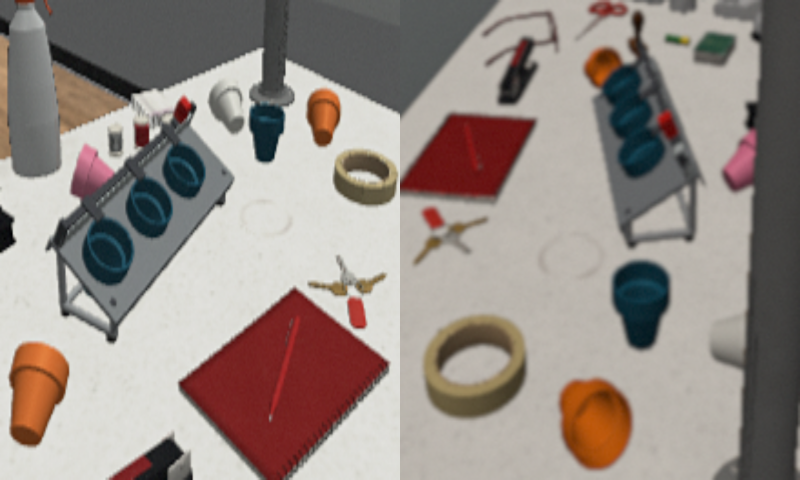

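The crops show the rack with the lock's red grip at its right rear end, three teal cups, the base cup standing free with the tape, orange and white pots around it, and the pole behind. Base ≈ (0.624,-0.227); wells' rim centres ≈ (0.6175,0), (0.600,0.0915), (0.583,0.184); rack yaw ≈ 0.19; grip ≈ (0.65,-0.04,0.12). Moving in.

Emit:
apply_moves --deltas '[[[0,4,-3,-1,0.06],[0,7.5,-5.5,-2.2,0.06],[0,11,-8.3,-2.2,0.06],[0,14.5,-11,-2.2,0.06],[0,18,-13.7,-2.2,0.06],[0,21,-16,-2.2,0.06],[0,24,-18.2,-2.2,0.06],[0,27,-20.5,-2.2,0.06],[0,30,-22.8,-2.2,0.06],[0,33,-25,-2.2,0.06],[0,36,-27.3,-2.2,0.06],[0,39,-29.6,-2.2,0.06]]]'

```text
time_s: 1.1
ee_pos: [0.4596, -0.2213, 0.2701]
tcp_rot: [-3.141, 0.0, 0.188]
wrist_force: [-0.3, -0.2, 0.7]
finger_gap: 0.0856
gripper_force: 0.0
```

Emit:
apply_moves --deltas '[[[0,3,-2.3,0,0],[0,6,-4.6,0,0],[0,9,-6.8,0,0],[0,12,-9,0,0],[0,15,-11.2,0,0],[0,18,-13.5,0,0],[0,20,-16,0,0],[0,20,-16,0,0],[0,20,-16,0,0]]]'

```text
time_s: 1.85
ee_pos: [0.6257, -0.0256, 0.2695]
tcp_rot: [-3.14, 0.001, 0.193]
wrist_force: [-0.4, -0.3, -0.2]
finger_gap: 0.0855
gripper_force: 0.0
```

```bash
python3 - <<'E'
from h import *
d=grab('wrist');np.savez('pics/w1',**d);W=pts(d)
cv2.imwrite('pics/w1.png',d['image'][:,:,::-1])
hsv=cv2.cvtColor(d['image'],cv2.COLOR_RGB2HSV);h,s,v=[hsv[...,i].astype(int) for i in range(3)]
print(d['position'],sense()['ee_pos'])
for nm,m in(('teal',(h>85)&(h<105)&(s>110)),('red',((h<4)|(h>174))&(s>150)&(v>90))):
    k,l,st,c=cv2.connectedComponentsWithStats(m.astype(np.uint8))
    for i in range(1,k):
        if st[i,4]>80:
            p=W[l==i];p=p[~np.isnan(p[:,0])];print(nm,c[i].round(),st[i],np.percentile(p,[1,50,99],axis=0).round(3).tolist())
E
```

```text
[ 0.7007561  -0.01181156  0.3943488 ] [ 0.62498666 -0.02833838  0.26957507]
teal [ 81. 173.] [  49  150   61   44 1805] [[0.557, 0.152, 0.037], [0.578, 0.188, 0.063], [0.614, 0.211, 0.09]]
teal [159. 173.] [ 130  150   56   45 1683] [[0.575, 0.06, 0.03], [0.595, 0.094, 0.059], [0.631, 0.119, 0.09]]
teal [236. 174.] [ 211  151   51   44 1597] [[0.593, -0.03, 0.032], [0.613, -0.0, 0.055], [0.647, 0.026, 0.091]]
teal [411. 196.] [ 384  174   55   46 1728] [[0.601, -0.255, 0.003], [0.626, -0.241, 0.043], [0.657, -0.196, 0.064]]
red [274. 161.] [266 154  16  16 229] [[0.645, -0.043, 0.125], [0.653, -0.036, 0.13], [0.661, -0.029, 0.133]]
red [105. 272.] [  84  249   51   51 1417] [[0.35, 0.139, 0.006], [0.408, 0.182, 0.008], [0.44, 0.209, 0.01]]
red [189. 306.] [ 162  272   55   71 2390] [[0.295, 0.004, 0.007], [0.365, 0.039, 0.008], [0.423, 0.079, 0.02]]
red [231. 319.] [220 313  24  15 180] [[0.329, -0.053, 0.0], [0.346, -0.034, 0.002], [0.362, -0.016, 0.004]]
```

View pics/w1.png

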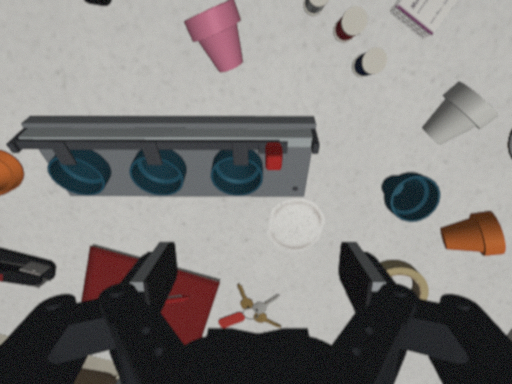

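The wrist view shows the three cups in a row at rows ~173 (cols 81, 159, 236), the red grip at (274,161), the base cup at (411,196) and clear space around.

```bash
cat >> h.py <<'E'
def teal(d):
    hsv=cv2.cvtColor(d['image'],cv2.COLOR_RGB2HSV);h,s,v=[hsv[...,i].astype(int) for i in range(3)]
    k,l,st,c=cv2.connectedComponentsWithStats(((h>85)&(h<105)&(s>100)).astype(np.uint8))
    W=pts(d); return [(c[i].round(),W[(l==i)&~np.isnan(W[...,0])]) for i in range(1,k) if st[i,4]>200]
def rim(p,R):
    q=p@R; t=np.percentile(q[:,2],97); q=q[q[:,2]>t-.006]
    (a,b),r=cv2.minEnclosingCircle(q[:,:2].astype(np.float32)); return R@np.array([a,b,t]),r,len(q)
E
python3 - <<'E'
from h import *
d=dict(np.load('pics/w1.npz'))
R=Ro.from_euler('ZY',[.188,-np.radians(28)]).as_matrix()
for i,(c,p) in enumerate(teal(d)): print(c,*rim(p,R if i<3 else np.eye(3)))
s=sense();print(s['ee_pos'],s['tcp_rot'])
E
```

```text
[ 81. 172.] [0.58572836 0.18015968 0.08028609] 0.03511672466993332 536
[159. 173.] [0.60468383 0.08928921 0.08100221] 0.03623369708657265 485
[236. 174.] [ 0.61755391 -0.00226828  0.07852628] 0.030913274735212326 448
[411. 196.] [ 0.62930417 -0.22592825  0.06346027] 0.030702892690896988 401
[ 0.62498666 -0.02833838  0.26957507] [3.14140463e+00 1.65887277e-03 1.89307247e-01]
```

Emit:
apply_moves --deltas '[[[0.5,2.7,1.4,2.5,0],[0.5,2.7,1.4,5.5,0],[0.5,2.7,1.4,8.5,0],[0.5,2.7,1.4,10.5,0],[0.5,2.7,1.4,12,0],[0.5,2.7,1.4,13,0],[0.5,2.7,1.4,14.2,0],[0.5,2.7,1.4,14.2,0]]]' --force 30

```text
time_s: 2.57
ee_pos: [0.653, -0.0387, 0.1263]
tcp_rot: [3.142, 0.004, 0.187]
wrist_force: [-0.2, 0.3, -0.1]
finger_gap: 0.0426
gripper_force: 0.0
```

Emit:
apply_moves --deltas '[[[0.8,0,0,0,0],[0.9,0,0,0,0],[0.9,0,0,0,0],[0.9,0,0,0,0],[0.9,0,0,0,0],[0.9,0,0,0,0]]]'

```text
time_s: 3.07
ee_pos: [0.6552, -0.0374, 0.1295]
tcp_rot: [3.141, -0.002, 0.188]
wrist_force: [-1.5, 0.2, 6.5]
finger_gap: 0.0152
gripper_force: 34.6
```

Emit:
apply_moves --deltas '[[[0.9,0,0.5,-0.2,0],[0.9,0,1.0,-0.2,0],[0.9,0,1.6,-0.2,0],[0.9,0,2.2,-0.2,0],[0.9,0,2.8,-0.2,0],[0.9,0,3.3,-0.2,0],[0.9,0,3.6,-0.2,0],[0.9,0,3.8,-0.2,0],[0.9,0,3.8,-0.2,0],[0.9,0,3.8,-0.2,0]]]'

```text
time_s: 3.9
ee_pos: [0.6605, -0.0652, 0.1296]
tcp_rot: [-3.128, 0.001, 0.193]
wrist_force: [-0.9, 17.7, -6.0]
finger_gap: 0.0147
gripper_force: 33.5
```

```bash
python3 - <<'E'
from h import *
d=grab('wrist');e=grab('side');f=grab('scene')
a=cv2.resize(d['image'],(400,300));b=cv2.resize(e['image'][170:245,230:330],(400,300));c=cv2.resize(f['image'][130:235,190:330],(400,300))
cv2.imwrite('pics/c.png',np.vstack([np.hstack([b,c]),np.hstack([a,a*0])])[:,:,::-1])
E
```

```text
(no output)
```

View pics/c.png

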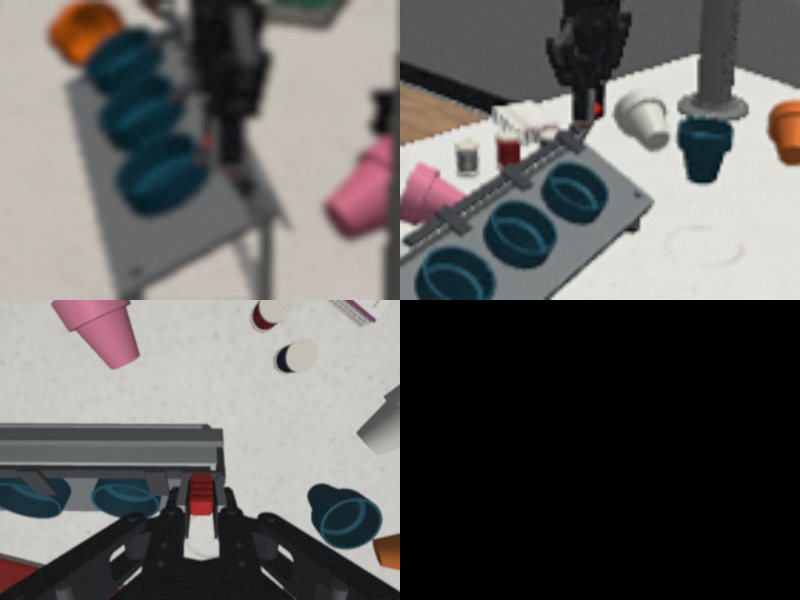

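The wrist view shows the grip held at (202,495) with the right finger against the rack's end bracket, about 8 mm short. I'll release and push it the rest of the way from the left with shut fingers.

Emit:
apply_moves --deltas '[[[0.9,0,-1.2,0,0],[0.9,0,-1.2,0,0],[0.8,0,-1.2,0,0],[0.75,0,-1.2,-0.2,0],[0.75,0,-1.2,-1.5,0],[0.75,0,-1.2,-4,0],[1,0,-2.5,-4,0],[1,0,-4.2,-4,0],[1,0,-4.2,-4,0],[1,0,-4.2,-4,0],[1,0,-4.2,-4,0]]]'

```text
time_s: 4.97
ee_pos: [0.6539, -0.0353, 0.1708]
tcp_rot: [3.14, 0.0, 0.187]
wrist_force: [-0.5, -0.5, -0.4]
finger_gap: 0.0002
gripper_force: 0.0
```

```bash
cat > tgt.py <<'E'
from h import *
import sys
# rack-frame helper: prints TCP in right-cup rack frame and grip position seen
d=grab('wrist');W=pts(d);hsv=cv2.cvtColor(d['image'],cv2.COLOR_RGB2HSV);h,s,v=[hsv[...,i].astype(int) for i in range(3)]
m=((h<4)|(h>174))&(s>140)&(v>70)&(W[...,2]>.1)
c=Ro.from_euler('Z',.188).as_matrix();o=np.array([.6176,-.0015,0])
print('red',len(W[m]),np.percentile((W[m]-o)@c,[2,50,98],axis=0).round(4).tolist())
S=sense();print('tcp',((S['ee_pos']-o)@c).round(4),S['tcp_rot'],S['finger_gap'])
E
python3 tgt.py
```

```text
red 970 [[0.0212, -0.0751, 0.1139], [0.0363, -0.0673, 0.1278], [0.044, 0.0151, 0.2315]]
tcp [ 0.0292 -0.0403  0.1705] [3.13967203e+00 3.48010307e-04 1.86070939e-01] 0.000206859051572379
```

Emit:
apply_moves --deltas '[[[1,0.5,0,2,0],[1,0.5,0,3.5,0],[1,0.5,0,4,0],[1,0.5,0,4,0],[1,0.5,0.4,4,0],[1,0.5,0.8,4,0],[1,0.5,1.1,4,0],[1,0.5,1.4,4,0],[1,0.5,1.7,4,0],[1,0.5,1.9,4,0],[1,0.5,1.9,4,0]]]'

```text
time_s: 5.93
ee_pos: [0.6613, -0.0431, 0.1312]
tcp_rot: [-3.13, 0.0, 0.192]
wrist_force: [-4.3, 12.6, 3.3]
finger_gap: -0.0002
gripper_force: 6.9
```

```bash
python3 tgt.py
```

```text
red 1185 [[0.0263, -0.0776, 0.113], [0.0384, -0.071, 0.1261], [0.0474, 0.0087, 0.197]]
tcp [ 0.0351 -0.049   0.1312] [-3.13071149e+00  1.32407625e-04  1.92219388e-01] 7.813931204220197e-05
```

Emit:
apply_moves --deltas '[[[1,0,-1.5,0,0],[1,0,-2,-2,0],[1,-0.5,-3,-6,0],[1,-2,-3,-9,0],[1,-3.5,-3,-12,0],[1,-3.5,-3,-14,0],[1,-3.5,-3,-14,0],[1,-3.5,-3,-14,0]]]'

```text
time_s: 6.65
ee_pos: [0.6233, -0.0291, 0.2724]
tcp_rot: [3.14, -0.004, 0.187]
wrist_force: [0.1, 0.2, -0.6]
finger_gap: -0.0002
gripper_force: 0.0
```

```bash
python3 - <<'E'
from h import *
d=grab('wrist');np.savez('pics/w2',**d)
c=Ro.from_euler('Z',.188).as_matrix();o=np.array([.6176,-.0015,0])
ims=[]
for n in('w1','w2'):
    d=dict(np.load(f'pics/{n}.npz'));W=pts(d);hsv=cv2.cvtColor(d['image'],cv2.COLOR_RGB2HSV);h,s,v=[hsv[...,i].astype(int) for i in range(3)]
    m=((h<4)|(h>174))&(s>140)&(v>70)&(W[...,2]>.1)&(W[...,2]<.15);print(n,len(W[m]),np.percentile((W[m]-o)@c,[2,50,98],axis=0).round(4).tolist())
    u,v=proj(d,[.6176,-.0015,.08]).astype(int);ims.append(cv2.resize(d['image'][v-70:v+50,u-130:u+110],(800,300+0*1)))
cv2.imwrite('pics/d.png',np.vstack(ims)[:,:,::-1])
E
```

```text
w1 402 [[0.0199, -0.048, 0.1148], [0.0337, -0.0408, 0.1285], [0.0437, -0.0337, 0.1327]]
w2 404 [[0.0208, -0.0769, 0.1146], [0.0338, -0.0697, 0.128], [0.0439, -0.0626, 0.1328]]
```

View pics/d.png

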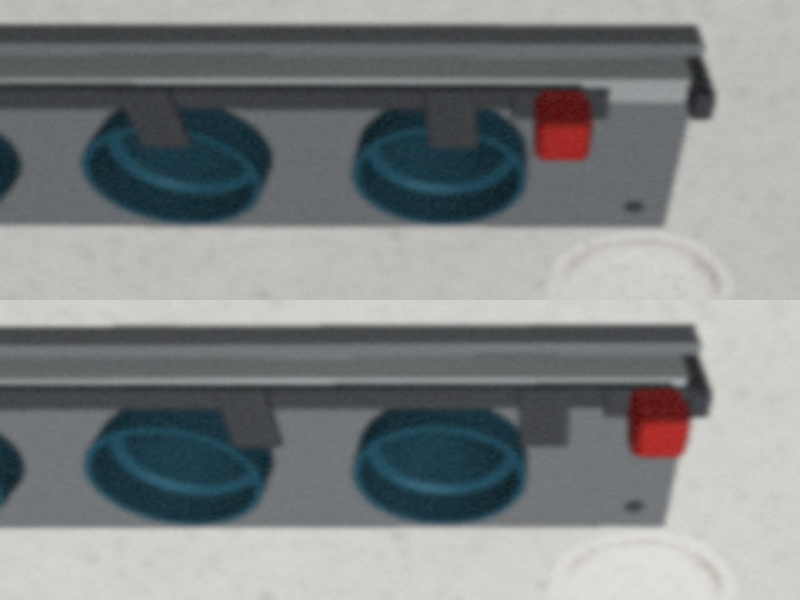

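The top (before) and bottom (after) crops show the lock moved about 29 mm, tongue of the right cup from col 453 to 545, and grip near the end bracket at (700,390). Checking tongue positions metrically to see whether this is the end.

```bash
python3 - <<'E'
from h import *
R=Ro.from_euler('ZY',[.188,-np.radians(28)]).as_matrix();o=np.array([.6176+.0101,-.0015+.0019,.060])
for n in('w1','w2'):
    d=dict(np.load(f'pics/{n}.npz'));W=pts(d);Q=(W-o)@R
    g=d['image'].astype(int);dark=(g.max(-1)<110)&(g.max(-1)-g.min(-1)<25)
    # tongues: 24..36 mm up slope, 24..34mm above the panel
    m=(Q[...,0]>.024)&(Q[...,0]<.034)&(Q[...,2]>.02)&(Q[...,2]<.04)&dark
    y=np.sort(Q[m][:,1]);
    for grp in np.split(y,np.where(np.diff(y)>.008)[0]+1):
        if len(grp)>8: print(n,'tongue',grp[0].round(4),grp[-1].round(4),len(grp))
    m=(Q[...,0]>.036)&(Q[...,0]<.056)&(Q[...,1]<-.05)&(Q[...,1]>-.12)&(Q[...,2]>0.0)
    H,ye=np.histogram(Q[m][:,1],bins=np.arange(-.12,-.05,.004));print(ye.round(3)[:-1].tolist(),H.tolist())
    for y0 in np.arange(-.1,-.05,.004):
        k=m&(abs(Q[...,1]-y0)<.002)
        if k.sum():print(round(y0,3),np.percentile(Q[k][:,2],[10,50,95]).round(3),end=' ')
    print()
E
```

```text
w1 tongue -0.0151 0.0009 106
w1 tongue 0.0786 0.0992 115
w1 tongue 0.1724 0.2017 122
[-0.12, -0.116, -0.112, -0.108, -0.104, -0.1, -0.096, -0.092, -0.088, -0.084, -0.08, -0.076, -0.072, -0.068, -0.064, -0.06, -0.056] [0, 0, 0, 0, 0, 0, 0, 7, 99, 107, 68, 71, 70, 70, 73, 66, 94]
-0.088 [0.007 0.024 0.03 ] -0.084 [0.006 0.025 0.03 ] -0.08 [0.006 0.018 0.028] -0.076 [0.003 0.017 0.019] -0.072 [0.004 0.017 0.018] -0.068 [0.004 0.017 0.019] -0.064 [0.003 0.017 0.018] -0.06 [0.004 0.017 0.019] -0.056 [0.005 0.017 0.028] -0.052 [0.004 0.018 0.029] 
w2 tongue -0.0448 -0.0296 100
w2 tongue 0.049 0.065 109
w2 tongue 0.1427 0.1592 118
[-0.12, -0.116, -0.112, -0.108, -0.104, -0.1, -0.096, -0.092, -0.088, -0.084, -0.08, -0.076, -0.072, -0.068, -0.064, -0.06, -0.056] [0, 0, 0, 0, 0, 0, 0, 9, 92, 83, 114, 158, 158, 167, 166, 91, 84]
-0.088 [0.006 0.024 0.03 ] -0.084 [0.006 0.025 0.03 ] -0.08 [0.005 0.018 0.048] -0.076 [0.009 0.043 0.054] -0.072 [0.009 0.044 0.054] -0.068 [0.009 0.044 0.054] -0.064 [0.011 0.04  0.054] -0.06 [0.006 0.025 0.029] -0.056 [0.005 0.023 0.028] -0.052 [0.004 0.018 0.025]
```

Tongues started ~7 mm off centre and now sit 37 mm right of the well centres, with the bar against the bracket: the lock is at its end stop. Now the right cup.

Emit:
apply_moves --deltas '[[[0,0.5,-1.5,0,0],[0,0.5,-2.8,1,0],[0,0.5,-2.8,4,0],[0,0.5,-2.8,7.5,0],[0,0.5,-2.8,11,0],[0,0.5,-2.8,14,0],[0,0.5,-2.8,16,0],[0,0.5,-2.8,17.5,0],[0,0.5,-2.8,18.5,0],[0,0.5,-2.8,19,0],[0,0.5,-2.8,19,0]]]' --force 25

```text
time_s: 7.62
ee_pos: [0.6211, -0.0, 0.0787]
tcp_rot: [-3.141, 0.003, 0.188]
wrist_force: [-0.4, 0.9, 0.5]
finger_gap: 0.0855
gripper_force: 0.0
```

Emit:
apply_moves --deltas '[[[0.2,0,0,0,0],[0.35,0,0,0,0],[0.4,0,0,0,0],[0.4,0,0,0,0],[0.4,0,0,0,0]]]'

```text
time_s: 8.03
ee_pos: [0.6226, -0.0001, 0.0815]
tcp_rot: [3.141, -0.002, 0.188]
wrist_force: [-1.5, -0.7, 5.2]
finger_gap: 0.0619
gripper_force: 27.8
```

```bash
python3 - <<'E'
from h import *
d=grab('wrist');e=grab('side');f=grab('scene')
a=cv2.resize(d['image'],(400,300));b=cv2.resize(e['image'][150:260,200:350],(400,300));c=cv2.resize(f['image'][110:245,170:350],(400,300))
cv2.imwrite('pics/e.png',np.vstack([np.hstack([b,c]),np.hstack([a,a*0])])[:,:,::-1])
E
```

```text
(no output)
```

View pics/e.png

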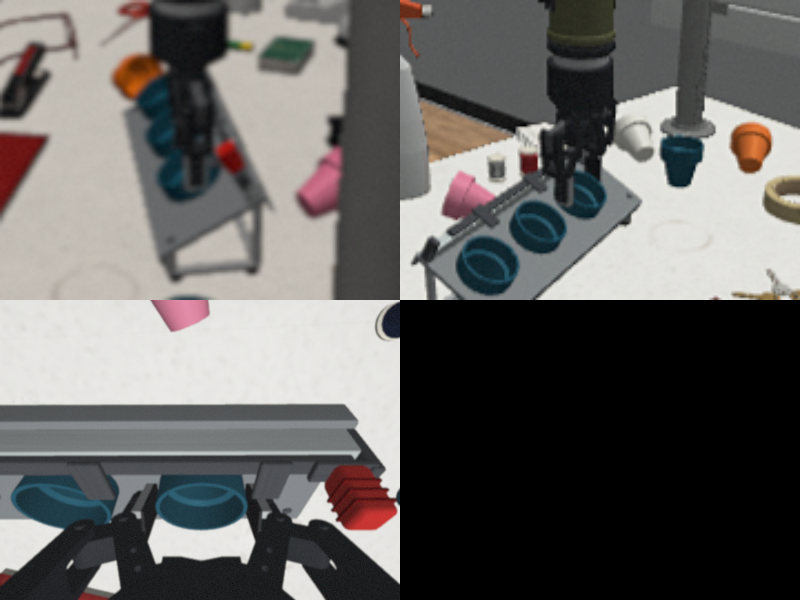

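Wrist view: fingers left and right of the right cup's collar at (202,500), tongues clear of it. Lifting along the well axis.

Emit:
apply_moves --deltas '[[[0.4,-0.2,0,-0.4,0],[0.4,-0.6,0,-1.2,0],[0.4,-1.1,0,-2.2,0],[0.4,-1.7,0,-3.2,0],[0.4,-2.3,0,-4.3,0],[0.4,-2.9,0,-5.5,0],[0.4,-3.5,0,-6.5,0],[0.4,-4.5,0,-7.5,0],[0.4,-4.5,0,-7.5,0]]]'

```text
time_s: 8.93
ee_pos: [0.5764, -0.0091, 0.1576]
tcp_rot: [3.141, -0.001, 0.187]
wrist_force: [-1.5, -1.0, -0.3]
finger_gap: 0.0608
gripper_force: 27.4
```

```bash
cat > tilt.py <<'E'
from h import *
# silhouette slope of the held cup in the side view, in world x/z (points near the tool's y)
def tilt(show=None):
    S=sense();e=S['ee_pos'];d=grab('side');W=pts(d)
    hsv=cv2.cvtColor(d['image'],cv2.COLOR_RGB2HSV);h,s,v=[hsv[...,i].astype(int) for i in range(3)]
    m=(h>85)&(h<105)&(s>100)&(np.hypot(W[...,0]-e[0],W[...,1]-e[1])<.06)
    m&=(W[...,2]>e[2]-.075)
    p=W[m]; print('tcp',e.round(4),S['finger_gap'],S['gripper_force'],len(p))
    for z in np.arange(p[:,2].min(),p[:,2].max(),.006):
        q=p[(p[:,2]>=z)&(p[:,2]<z+.006)]
        if len(q)>3: print((z-e[2]).round(3),len(q),'x',np.percentile(q[:,0]-e[0],[2,98]).round(4),'mid',np.mean(np.percentile(q[:,0]-e[0],[2,98])).round(4))
    if show:
        u,v=proj(d,e).astype(int);cv2.imwrite(show,cv2.resize(d['image'][v-70:v+80,u-100:u+100],(800,600))[:,:,::-1])
if __name__=='__main__':
    import sys;tilt(sys.argv[1] if len(sys.argv)>1 else None)
E
python3 tilt.py pics/f.png
```

```text
tcp [ 0.5764 -0.0091  0.1576] 0.060753814351228605 27.428137524984777 314
-0.059 15 x [0.0109 0.0295] mid 0.0202
-0.053 26 x [0.0042 0.0326] mid 0.0184
-0.047 27 x [-0.0006  0.0326] mid 0.016
-0.041 27 x [-0.0029  0.0302] mid 0.0137
-0.035 35 x [-0.0069  0.0279] mid 0.0105
-0.029 47 x [-0.0286  0.0256] mid -0.0015
-0.023 56 x [-0.0308  0.0254] mid -0.0027
-0.017 29 x [-0.0258  0.0223] mid -0.0017
-0.011 23 x [-0.0171  0.026 ] mid 0.0045
-0.005 12 x [0.0174 0.0259] mid 0.0216
0.001 10 x [0.0166 0.0231] mid 0.0199
0.007 6 x [0.0163 0.0188] mid 0.0176
```

View pics/f.png

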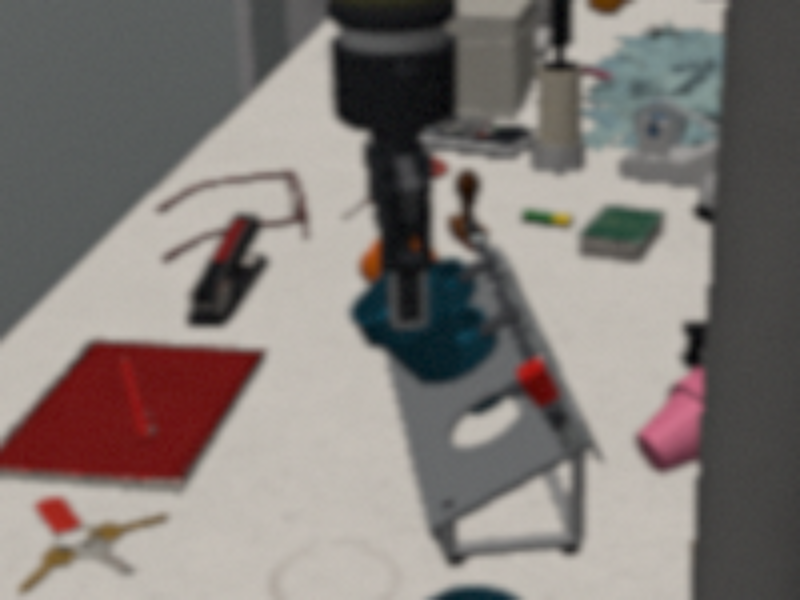

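The cup is out of the well but still leans ~25° with its foot to the back. I'll straighten it by pressing its foot against the fixed front edge of the rack panel; locating that edge.

```bash
python3 - <<'E'
from h import *
R=Ro.from_euler('ZY',[.188,-np.radians(28)]).as_matrix();c=Ro.from_euler('Z',.188).as_matrix();o=np.array([.6277,.0004,.060])
for n in('w1','w2'):
    d=dict(np.load(f'pics/{n}.npz'));W=pts(d);Q=(W-o)@R
    for y0 in(-.06,-.04,.047,.14):
        k=(abs(Q[...,1]-y0)<.006)&(abs(Q[...,2])<.006)&(abs(Q[...,0])<.09)
        q=Q[k];i=np.percentile(q[:,0],[1]) ;w=((W[k]-o)@c);j=np.argsort(w[:,0])[:15];print(n,y0,i.round(4),'front edge rackx,z',w[j][:,0].mean().round(4),(w[j][:,2].mean()+.06).round(4),'n',np.median(q[:,2]).round(4))
S=sense();print('tcp rack',((S['ee_pos']-o)@c).round(4))
E
```

```text
w1 -0.06 [-0.0537] front edge rackx,z -0.0465 0.0339 n -0.0011
w1 -0.04 [-0.0547] front edge rackx,z -0.0468 0.0335 n -0.0011
w1 0.047 [-0.0543] front edge rackx,z -0.0472 0.0338 n -0.0009
w1 0.14 [-0.055] front edge rackx,z -0.0478 0.0337 n -0.0008
w2 -0.06 [-0.0539] front edge rackx,z -0.0467 0.0338 n -0.0011
w2 -0.04 [-0.0544] front edge rackx,z -0.0465 0.0339 n -0.0011
w2 0.047 [-0.0561] front edge rackx,z -0.0484 0.0328 n -0.0009
w2 0.14 [-0.0553] front edge rackx,z -0.048 0.0336 n -0.0007
tcp rack [-0.0513  0.0004  0.0967]
```

Emit:
apply_moves --deltas '[[[0.4,-2,0,0,0],[0.4,-3.9,0,1,0],[0.4,-3.9,0,3.5,0],[0.4,-3.9,0,6,0],[0.4,-3.9,0,7.4,0],[0.4,-3.9,0,7.4,0],[0.4,-3.4,0,7.4,0],[0.4,-2.8,0,7.4,0],[0.4,-2.2,0,7.4,0],[0.4,-1.8,0,7.4,0],[0.4,-1.4,0,7.4,0],[0.4,-1.4,0,7.4,0]]]'

```text
time_s: 9.98
ee_pos: [0.5647, -0.011, 0.082]
tcp_rot: [3.141, -0.001, 0.188]
wrist_force: [-4.0, -1.2, 0.1]
finger_gap: 0.0606
gripper_force: 27.1
```

```bash
python3 tilt.py pics/g.png; python3 -c "
from h import *
print(((sense()['ee_pos']-np.array([.6277,.0004,.06]))@Ro.from_euler('Z',.188).as_matrix()).round(4))"
```

```text
tcp [ 0.5647 -0.011   0.082 ] 0.06063020976356903 27.06422373186797 260
-0.06 8 x [-0.0159  0.0014] mid -0.0073
-0.054 20 x [-0.0148  0.0064] mid -0.0042
-0.048 15 x [-0.0172  0.0074] mid -0.0049
-0.042 23 x [-0.019   0.0101] mid -0.0044
-0.036 22 x [-0.0187  0.0105] mid -0.0041
-0.03 20 x [-0.0205  0.0099] mid -0.0053
-0.024 40 x [-0.0337  0.007 ] mid -0.0133
-0.018 41 x [-0.0365  0.0033] mid -0.0166
-0.012 40 x [-0.0376  0.0186] mid -0.0095
-0.006 24 x [-0.0311  0.0177] mid -0.0067
[-0.0643  0.0006  0.0219]
```

Emit:
apply_moves --deltas '[[[0.4,-0.6,0,0,0],[0.4,-1.5,0,-1,0],[0.4,-1.5,0,-4,0],[0.4,-1.5,0,-7,0],[0.4,-1.5,0,-9,0],[0.4,-1.5,0,-9,0]]]'

```text
time_s: 10.53
ee_pos: [0.5526, -0.0136, 0.1764]
tcp_rot: [3.14, -0.011, 0.188]
wrist_force: [1.3, -0.4, 0.4]
finger_gap: 0.0609
gripper_force: 27.7
```

```bash
python3 tilt.py pics/g.png
```

```text
tcp [ 0.5526 -0.0136  0.1764] 0.0608948988283792 27.7390473196283 299
-0.06 16 x [-0.012   0.0087] mid -0.0017
-0.054 21 x [-0.0139  0.0096] mid -0.0022
-0.048 21 x [-0.0144  0.0101] mid -0.0022
-0.042 25 x [-0.0164  0.0125] mid -0.0019
-0.036 29 x [-0.0185  0.0128] mid -0.0029
-0.03 24 x [-0.0194  0.015 ] mid -0.0022
-0.024 47 x [-0.0306  0.0186] mid -0.006
-0.018 49 x [-0.0365  0.0186] mid -0.0089
-0.012 40 x [-0.0363  0.0184] mid -0.0089
-0.006 22 x [-0.0334  0.0166] mid -0.0084
```

View pics/g.png

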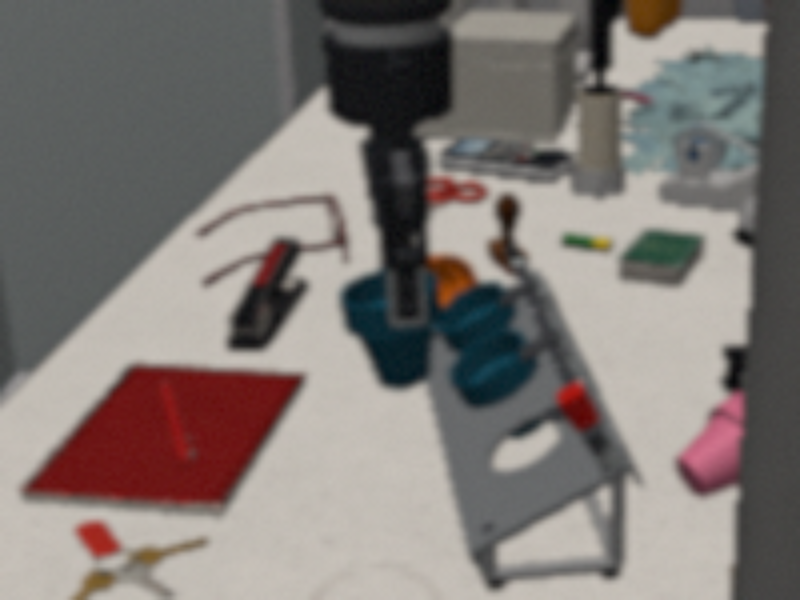

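The held cup now looks upright (collar centre ≈ (390,300), foot ≈ (403,380)). Moving it towards the base cup, stopping short to measure the base once more.

Emit:
apply_moves --deltas '[[[0.4,0.5,2.5,0,0],[0.4,1,5,0,0],[0.4,1.6,8,0,0],[0.4,2.2,10.5,0,0],[0.4,2.4,12,0,0],[0.4,2.4,12,0,0],[0.4,2.4,12,0,0]]]'

```text
time_s: 11.17
ee_pos: [0.5945, -0.127, 0.1706]
tcp_rot: [-3.141, 0.001, 0.187]
wrist_force: [0.1, 1.2, -1.1]
finger_gap: 0.0612
gripper_force: 27.7
```

```bash
cat > base.py <<'E'
from h import *
for n in('wrist','scene','side'):
    d=grab(n);S=sense()
    for c,p in teal(d):
        p=p[(abs(p[:,0]-.627)<.05)&(abs(p[:,1]+.226)<.05)&(p[:,2]<.16)&(p[:,2]>.005)]
        if len(p)>100: print(n,c,*[np.round(x,4) for x in rim(p,np.eye(3))],'span',np.percentile(p,[1,99],axis=0).round(4).tolist())
print(S['ee_pos'].round(4),S['tcp_rot'].round(4))
E
python3 base.py
```

```text
wrist [375. 177.] [ 0.6287 -0.2264  0.0636] 0.0307 860 span [[0.6004, -0.2555, 0.0065], [0.6568, -0.1965, 0.0641]]
scene [294. 171.] [ 0.6239 -0.2262  0.0642] 0.0325 53 span [[0.5942, -0.2571, 0.0062], [0.6487, -0.1954, 0.0655]]
side [270. 274.] [ 0.6249 -0.2283  0.0635] 0.0314 137 span [[0.5996, -0.2587, 0.0096], [0.6527, -0.1978, 0.0643]]
[ 0.5947 -0.1245  0.1711] [-3.1396e+00  6.0000e-04  1.9080e-01]
```

Emit:
apply_moves --deltas '[[[0.4,0.4,2.5,0,0],[0.4,0.7,5,0,0],[0.4,1.0,7.5,0,0],[0.4,1.3,9.5,0,0],[0.4,1.4,10.7,0.5,0],[0.4,1.4,10.7,1.5,0],[0.4,1.4,10.7,2,0],[0.4,1.4,10.7,2,0]]]'

```text
time_s: 11.98
ee_pos: [0.6274, -0.2262, 0.149]
tcp_rot: [-3.137, 0.004, 0.191]
wrist_force: [-0.1, 0.3, -1.3]
finger_gap: 0.0612
gripper_force: 27.7
```

```bash
cat > prof.py <<'E'
from h import *
# side+scene silhouettes around the TCP: per-height horizontal mid/width, in image-right direction projected at the TCP depth
for n in('side','scene'):
    d=grab(n);S=sense();e=S['ee_pos'];K=d['K'];Rc=rot(d);W=pts(d)
    hsv=cv2.cvtColor(d['image'],cv2.COLOR_RGB2HSV);h,s,v=[hsv[...,i].astype(int) for i in range(3)]
    m=(h>80)&(h<110)&(s>80)&(np.hypot(W[...,0]-e[0],W[...,1]-e[1])<.06)
    u0,v0=proj(d,e);zc=-(Rc.T@(e-d['position']))[2];print(n,'right axis',Rc[:,0].round(2),'tcp px',u0.round(1),v0.round(1),'mm/px',round(1e3*zc/K[0][0],2))
    for r in range(m.shape[0]):
        c=np.where(m[r])[0]
        if len(c)>4 and r%2==0:
            print(r,'z%.0f'%np.nanmedian(W[r,c,2]*1e3),'mid %.1f w %.1f'%((c[0]+c[-1]-2*u0)/2*zc/K[0][0]*1e3,(c[-1]-c[0]+1)*zc/K[0][0]*1e3),end=' | ')
    print()
print(e.round(4),S['tcp_rot'].round(3))
E
python3 prof.py
```

```text
side right axis [ 1.    0.06 -0.02] tcp px 270.7 230.2 mm/px 1.98
226 z146 mid -18.3 w 19.8 | 228 z141 mid -19.3 w 21.8 | 230 z136 mid -23.3 w 25.8 | 232 z133 mid -9.4 w 57.5 | 234 z129 mid -10.4 w 55.5 | 236 z126 mid -23.3 w 29.7 | 238 z124 mid -23.3 w 29.7 | 240 z146 mid -9.4 w 53.5 | 242 z142 mid -23.3 w 25.8 | 244 z137 mid -21.3 w 25.8 | 246 z133 mid -18.3 w 23.8 | 248 z128 mid -7.4 w 37.7 | 250 z118 mid -6.4 w 35.7 | 252 z113 mid -6.4 w 31.7 | 254 z108 mid -5.4 w 29.7 | 256 z102 mid -4.4 w 27.7 | 258 z97 mid -4.4 w 23.8 | 260 z90 mid -1.5 w 29.7 | 262 z59 mid -1.5 w 41.6 | 264 z52 mid -1.5 w 49.6 | 266 z46 mid -1.5 w 53.5 | 268 z43 mid -1.5 w 53.5 | 270 z41 mid -1.5 w 53.5 | 272 z37 mid -1.5 w 53.5 | 274 z58 mid -1.5 w 53.5 | 276 z60 mid -1.5 w 49.6 | 278 z56 mid -1.5 w 45.6 | 280 z51 mid -1.5 w 37.7 | 282 z46 mid -1.5 w 33.7 | 284 z36 mid -0.5 w 31.7 | 286 z30 mid -1.5 w 29.7 | 288 z24 mid -0.5 w 27.7 | 290 z17 mid -1.5 w 25.8 | 292 z11 mid -1.5 w 21.8 | 
scene right axis [-0.75 -0.66  0.02] tcp px 297.4 147.6 mm/px 3.06
146 z149 mid 12.5 w 24.5 | 148 z142 mid 17.1 w 27.6 | 150 z138 mid 20.2 w 39.8 | 152 z147 mid 20.2 w 39.8 | 154 z143 mid 20.2 w 39.8 | 156 z136 mid 11.0 w 52.1 | 158 z130 mid 9.5 w 49.0 | 160 z120 mid 6.4 w 42.9 | 162 z113 mid 4.9 w 39.8 | 164 z105 mid 3.3 w 36.7 | 166 z98 mid 3.3 w 30.6 | 168 z90 mid 3.3 w 24.5 | 172 z59 mid -4.3 w 39.8 | 174 z53 mid -2.8 w 55.1 | 176 z46 mid -2.8 w 55.1 | 178 z62 mid -2.8 w 55.1 | 180 z55 mid -2.8 w 55.1 | 182 z49 mid -1.2 w 45.9 | 184 z39 mid -4.3 w 39.8 | 186 z31 mid -2.8 w 36.7 | 188 z22 mid -4.3 w 33.7 | 190 z16 mid -5.8 w 30.6 | 192 z7 mid -5.8 w 30.6 | 
[ 0.6286 -0.2269  0.1506] [-3.139e+00  1.000e-03  1.910e-01]
```

```bash
cat > fit.py <<'E'
from h import *
from scipy.optimize import least_squares
def fit(foot,name):
    # body cone fit (known radii) to the depth points of scene and side, centre near the TCP
    for n in('scene','side'):
        d=D[n];W=pts(d);hsv=cv2.cvtColor(d['image'],cv2.COLOR_RGB2HSV);h,s,v=[hsv[...,i].astype(int) for i in range(3)]
        m=(h>80)&(h<110)&(s>80)&(np.hypot(W[...,0]-e[0],W[...,1]-e[1])<.05)
        m=cv2.erode(m.astype(np.uint8),np.ones((3,3)))>0
        p=W[m];t=p[:,2]-foot;k=(t>.006)&(t<.036);p=p[k];t=t[k];r=.0165+.009*t/.042
        f=lambda a:np.hypot(p[:,0]-a[0]-a[2]*(t-.02),p[:,1]-a[1]-a[3]*(t-.02))-r
        a=least_squares(f,[e[0],e[1],0,0],loss='soft_l1',f_scale=.002).x
        b=least_squares(lambda a:f([a[0],a[1],0,0]),a[:2],loss='soft_l1',f_scale=.002).x
        print(name,n,len(p),'centre@20mm-TCP',((a[:2]-e[:2])*1e3).round(1),'lean',a[2:].round(2),'no-lean',((b-e[:2])*1e3).round(1))
if __name__=='__main__':
    import sys
    D={n:grab(n) for n in('scene','side')};S=sense();e=S['ee_pos'];print(e.round(4))
    fit(float(sys.argv[1]),'base')
    fit(e[2]-.059,'held')
E
python3 fit.py 0.0
```

```text
[ 0.6292 -0.228   0.1515]
base scene 61 centre@20mm-TCP [-3.5  0.5] lean [-0.03  0.01] no-lean [-3.6  0.5]
base side 135 centre@20mm-TCP [-4.7  0.8] lean [ 0.02 -0.07] no-lean [-4.7  0.4]
held scene 75 centre@20mm-TCP [-8.2  0.7] lean [-0.11  0.01] no-lean [-8.4  0.6]
held side 154 centre@20mm-TCP [-7.9 -1.7] lean [-0.23 -0.05] no-lean [-8.9 -1.8]
```

Emit:
apply_moves --deltas '[[[0.4,0.5,0,1.5,0],[0.4,0.5,0,3,0],[0.4,0.5,0,4,0],[0.4,0.6,0,5,0],[0.4,0.7,0,5.7,0],[0.4,0.8,0,6.2,0],[0.4,0.85,0,6.6,0],[0.4,0.85,0,6.8,0],[0.4,0.85,0,6.9,0],[0.4,0.85,0,6.9,0]]]'

```text
time_s: 13.02
ee_pos: [0.6392, -0.2274, 0.0852]
tcp_rot: [3.141, -0.004, 0.188]
wrist_force: [-3.1, 2.1, 14.3]
finger_gap: 0.0612
gripper_force: 29.7
```

```bash
sed -i 's/^    fit(e\[2\].*/    if len(sys.argv)<3: fit(e[2]-.059,"held")/' fit.py; python3 fit.py 0.0 x; python3 prof.py | grep -v scene | head -2; python3 -c "
from h import *
S=sense();print(S['wrist_force'],S['finger_gap'])"
```

```text
[ 0.6392 -0.2273  0.0852]
base scene 59 centre@20mm-TCP [-9.3 -1. ] lean [-0.04  0.05] no-lean [-9.4 -0.8]
base side 80 centre@20mm-TCP [-11.5  -1. ] lean [ 0.04 -0.  ] no-lean [-11.3  -1. ]
side right axis [ 1.    0.06 -0.02] tcp px 276.5 257.8 mm/px 2.05
250 z87 mid -11.2 w 10.3 | 252 z83 mid -17.4 w 18.5 | 254 z78 mid -20.5 w 24.6 | 256 z74 mid -22.5 w 28.7 | 258 z69 mid -22.5 w 32.8 | 260 z65 mid -23.5 w 30.8 | 262 z62 mid -23.5 w 30.8 | 264 z58 mid -23.5 w 30.8 | 266 z82 mid -22.5 w 28.7 | 268 z82 mid -22.5 w 28.7 | 270 z76 mid -22.5 w 28.7 | 272 z72 mid -22.5 w 28.7 | 274 z67 mid -10.2 w 53.3 | 276 z61 mid -10.2 w 53.3 | 278 z56 mid -10.2 w 49.2 | 280 z52 mid -9.2 w 43.1 | 282 z47 mid -10.2 w 36.9 | 284 z42 mid -10.2 w 32.8 | 286 z30 mid -9.2 w 30.8 | 288 z24 mid -10.2 w 28.7 | 290 z19 mid -9.2 w 26.7 | 292 z12 mid -9.2 w 22.6 | 294 z6 mid -10.2 w 12.3 | 
[-2.12464746  2.96611417 13.00858741] 0.06151530916339474
```

Emit:
apply_moves --deltas '[[[0.4,-0.2,0,0,0],[0.4,-0.35,0,0,0],[0.4,-0.35,0,-0.1,0],[0.3,-0.35,0,-0.1,0],[0.15,-0.35,0,-0.2,0],[0,-0.35,0,-0.2,0],[0,-0.35,0,-0.2,0],[0,-0.35,0,-0.2,0]]]'

```text
time_s: 13.88
ee_pos: [0.6337, -0.229, 0.0841]
tcp_rot: [3.141, 0.0, 0.188]
wrist_force: [0.4, -0.8, -0.4]
finger_gap: 0.0855
gripper_force: 0.0
```

```bash
python3 fit.py 0.0 x; python3 base.py; python3 prof.py | head -2
```

```text
[ 0.6337 -0.2289  0.084 ]
base scene 59 centre@20mm-TCP [-4.7  0.3] lean [0.04 0.06] no-lean [-4.6  0.5]
base side 86 centre@20mm-TCP [-5.2  0.9] lean [-0.05 -0.01] no-lean [-5.5  0.8]
wrist [255. 254.] [ 0.6315 -0.229   0.0857] 0.0311 2571 span [[0.6029, -0.2574, 0.0247], [0.6623, -0.2012, 0.0861]]
scene [297. 178.] [ 0.6225 -0.2362  0.0855] 0.0376 50 span [[0.597, -0.2593, 0.0063], [0.6474, -0.1965, 0.0872]]
side [269. 273.] [ 0.6262 -0.23    0.0848] 0.0319 78 span [[0.6024, -0.2604, 0.0077], [0.6547, -0.2009, 0.0858]]
[ 0.6338 -0.2287  0.0841] [-3.1416e+00  3.0000e-04  1.8780e-01]
side right axis [ 1.    0.06 -0.02] tcp px 273.8 258.6 mm/px 2.05
252 z83 mid -3.8 w 34.8 | 254 z78 mid -17.1 w 20.5 | 256 z74 mid -19.1 w 24.6 | 258 z68 mid -20.2 w 26.6 | 260 z65 mid -19.1 w 28.7 | 262 z64 mid -5.8 w 55.3 | 264 z59 mid -5.8 w 55.3 | 266 z85 mid -5.8 w 55.3 | 268 z81 mid -4.8 w 53.3 | 270 z76 mid -4.8 w 53.3 | 272 z72 mid -4.8 w 53.3 | 274 z66 mid -4.8 w 53.3 | 276 z60 mid -4.8 w 53.3 | 278 z56 mid -4.8 w 49.2 | 280 z52 mid -4.8 w 41.0 | 282 z47 mid -4.8 w 36.9 | 284 z42 mid -4.8 w 32.8 | 286 z31 mid -3.8 w 30.7 | 288 z24 mid -4.8 w 28.7 | 290 z18 mid -3.8 w 26.6 | 292 z13 mid -3.8 w 22.5 | 294 z6 mid -4.8 w 12.3 |
```

Seated: rim at 86 mm, stack moved by only ~3 mm. Next the middle cup.

Emit:
apply_moves --deltas '[[[0,0,0,-2,0],[0,0,0,-5,0],[0,0,0,-8.5,0],[0,0.3,-2,-11,0],[0,0.6,-5,-11,0],[0,0.9,-8.5,-11,0],[0,1.2,-12,-11,0],[0,1.5,-15.5,-11,0],[0,1.8,-19,-11,0],[0,2.1,-22.5,-11,0],[0,2.4,-26,-11,0],[0,2.7,-29,-11,0]]]'

```text
time_s: 15.23
ee_pos: [0.6057, 0.0643, 0.1944]
tcp_rot: [-3.141, -0.0, 0.189]
wrist_force: [0.0, 0.1, 1.0]
finger_gap: 0.0853
gripper_force: 0.0
```

Emit:
apply_moves --deltas '[[[0,0,-2,0,0],[0,0,-3.05,1,0],[0,0,-3.05,4,0],[0,0,-3.05,7,0],[0,0,-3.05,9,0],[0,0,-3.05,10.5,0],[0,0,-3.05,11.3,0],[0,0,-3.05,11.3,0]]]'

```text
time_s: 15.9
ee_pos: [0.5993, 0.0898, 0.079]
tcp_rot: [3.141, 0.004, 0.187]
wrist_force: [0.4, -0.9, 0.4]
finger_gap: 0.0859
gripper_force: 0.0
```

```bash
python3 -c "
from h import *
S=sense();print(((S['ee_pos']-np.array([.6277,.0004,0]))@Ro.from_euler('Z',.188).as_matrix()).round(4),S['tcp_rot'])
d=grab('wrist')
for c,p in teal(d):print(c,rim(p,Ro.from_euler('ZY',[.188,-np.radians(28)]).as_matrix()),len(p))"
```

```text
[-0.0112  0.0931  0.079 ] [3.14064923 0.00404701 0.18676198]
[256. 248.] (array([0.59963086, 0.09027688, 0.07861031]), 0.03134007379412651, 3002) 7615
[ 70. 251.] (array([0.58954206, 0.17316264, 0.08179174]), 0.04290793836116791, 2862) 6925
```

Emit:
apply_moves --deltas '[[[0.2,0,0,0,0],[0.35,0,0,0,0],[0.4,0,0,0,0],[0.4,0,0,0,0],[0.4,-0.2,0,-0.4,0],[0.4,-0.6,0,-1.2,0],[0.4,-1.1,0,-2.2,0],[0.4,-1.7,0,-3.2,0],[0.4,-2.3,0,-4.3,0],[0.4,-2.9,0,-5.5,0],[0.4,-3.5,0,-6.5,0],[0.4,-4.0,0,-7.5,0]]]'

```text
time_s: 16.95
ee_pos: [0.5605, 0.0836, 0.1578]
tcp_rot: [3.141, -0.0, 0.188]
wrist_force: [0.0, 0.4, -0.6]
finger_gap: 0.0613
gripper_force: 27.5
```

Emit:
apply_moves --deltas '[[[0.4,-2,0,0,0],[0.4,-4.2,0,0,0],[0.4,-4.2,0,0,0]]]'

```text
time_s: 17.2
ee_pos: [0.5146, 0.0744, 0.1568]
tcp_rot: [3.141, 0.007, 0.188]
wrist_force: [-1.5, -0.1, -1.1]
finger_gap: 0.0615
gripper_force: 27.5
```

```bash
python3 tilt.py;  python3 -c "
from h import *
S=sense();print(((S['ee_pos']-np.array([.6277,.0004,0]))@Ro.from_euler('Z',.188).as_matrix()).round(4),S['tcp_rot'])"
```

```text
tcp [0.5146 0.0744 0.1568] 0.06147196431289903 27.52005059737712 229
-0.057 11 x [0.0126 0.0301] mid 0.0214
-0.051 18 x [0.0097 0.0333] mid 0.0215
-0.045 24 x [0.0046 0.0313] mid 0.018
-0.039 25 x [0.001  0.0309] mid 0.016
-0.033 21 x [-0.0124  0.0287] mid 0.0082
-0.027 39 x [-0.026   0.0266] mid 0.0003
-0.021 38 x [-0.0264  0.0252] mid -0.0006
-0.015 18 x [-0.0221  0.0253] mid 0.0016
-0.009 11 x [-0.0058  0.027 ] mid 0.0106
-0.003 14 x [0.0134 0.025 ] mid 0.0192
0.003 8 x [0.0176 0.0222] mid 0.0199
[-0.0944  0.094   0.1569] [3.14102456e+00 2.98834825e-03 1.87877032e-01]
```

Emit:
apply_moves --deltas '[[[0.4,0,0,3,0],[0.4,0,0,6,0],[0.4,0,0,7.6,0],[0.4,0,0,7.6,0],[0.4,0.8,0,7.6,0],[0.4,1.5,0,7.6,0],[0.4,2.1,0,7.6,0],[0.4,2.6,0,7.6,0],[0.4,3.1,0,7.6,0],[0.4,3.5,0,7.6,0],[0.4,3.5,0,7.6,0]]]'

```text
time_s: 18.17
ee_pos: [0.5543, 0.0821, 0.0811]
tcp_rot: [3.141, 0.001, 0.187]
wrist_force: [-3.8, -0.3, 1.9]
finger_gap: 0.0613
gripper_force: 28.1
```

Emit:
apply_moves --deltas '[[[0.4,-1,0,0,0],[0.4,-2,0,-1,0],[0.4,-2,0,-4,0],[0.4,-2,0,-7.5,0],[0.4,-2,0,-10,0],[0.4,-2,0,-10,0],[0.4,-2,0,-10,0]]]'

```text
time_s: 18.75
ee_pos: [0.5373, 0.0792, 0.1827]
tcp_rot: [-3.141, -0.007, 0.187]
wrist_force: [0.7, 0.3, -2.0]
finger_gap: 0.0612
gripper_force: 27.9
```

```bash
python3 tilt.py; python3 fit.py 0 | grep -v base
```

```text
tcp [0.5373 0.0792 0.1827] 0.06121303021109034 27.903516925871372 246
-0.056 17 x [-0.0205  0.0009] mid -0.0098
-0.05 17 x [-0.0215  0.0011] mid -0.0102
-0.044 21 x [-0.0225  0.0032] mid -0.0096
-0.038 23 x [-0.0245  0.0043] mid -0.0101
-0.032 20 x [-0.0237  0.0037] mid -0.01
-0.026 19 x [-0.0255  0.0053] mid -0.0101
-0.02 25 x [-0.0331 -0.0001] mid -0.0166
-0.014 37 x [-0.0372 -0.0084] mid -0.0228
-0.008 42 x [-0.0402 -0.0111] mid -0.0256
-0.002 21 x [-0.0356 -0.0106] mid -0.0231
[0.5346 0.0787 0.1797]
held scene 144 centre@20mm-TCP [-11.1  -2.2] lean [0.01 0.02] no-lean [-11.1  -2.2]
held side 78 centre@20mm-TCP [-13.   -2.1] lean [-0.01 -0.04] no-lean [-13.1  -2.2]
```

Emit:
apply_moves --deltas '[[[0.4,0,2,0,0],[0.4,0.3,5,0,0],[0.4,0.8,8.5,0,0],[0.4,1.4,12,0,0],[0.4,1.9,15,0,0],[0.4,2.4,18,0,0],[0.4,2.9,21,0,0],[0.4,3.4,24,0,0],[0.4,3.9,27,0,0],[0.4,4.3,29.5,0,0],[0.4,4.7,31,0,0],[0.4,4.7,31.9,0,0]]]'

```text
time_s: 19.9
ee_pos: [0.6404, -0.2289, 0.1784]
tcp_rot: [3.141, 0.002, 0.185]
wrist_force: [-0.2, 0.1, -0.4]
finger_gap: 0.0611
gripper_force: 27.9
```

Emit:
apply_moves --deltas '[[[0.4,0,0,0,0],[0.4,0,0,0,0],[0.4,0,0,0,0]]]'

```text
time_s: 20.15
ee_pos: [0.6401, -0.2235, 0.1797]
tcp_rot: [-3.139, 0.001, 0.19]
wrist_force: [0.9, 0.6, -0.7]
finger_gap: 0.0615
gripper_force: 27.9
```

```bash
python3 fit.py 0
```

```text
[ 0.6404 -0.2237  0.1802]
base scene 61 centre@20mm-TCP [-11.9  -6. ] lean [0.13 0.07] no-lean [-11.4  -5.7]
base side 92 centre@20mm-TCP [-12.4  -4.1] lean [-0.04 -0.04] no-lean [-12.6  -4.3]
held scene 62 centre@20mm-TCP [-14.2  -2.5] lean [ 0.07 -0.01] no-lean [-13.7  -2.5]
held side 157 centre@20mm-TCP [-13.4  -2.6] lean [ 0.02 -0.02] no-lean [-13.3  -2.6]
```

Emit:
apply_moves --deltas '[[[0.4,0.1,0.25,1.5,0],[0.4,0.1,0.25,3,0],[0.4,0.1,0.25,4.5,0],[0.4,0.1,0.25,5.8,0],[0.4,0.1,0.25,6.6,0],[0.4,0.1,0.25,7.0,0],[0.4,0.1,0.25,7.3,0],[0.4,0.1,0.25,7.5,0],[0.4,0.1,0.25,7.5,0]]]'

```text
time_s: 21.0
ee_pos: [0.6425, -0.228, 0.1059]
tcp_rot: [3.141, -0.001, 0.188]
wrist_force: [0.6, 0.2, -1.0]
finger_gap: 0.0617
gripper_force: 27.9
```

Emit:
apply_moves --deltas '[[[0.4,0,0,0.15,0],[0.4,0,0,0.3,0],[0.4,0,0,0.45,0],[0.4,0,0,0.45,0]]]'

```text
time_s: 21.33
ee_pos: [0.6447, -0.2277, 0.1053]
tcp_rot: [3.14, -0.006, 0.188]
wrist_force: [-2.7, 2.8, 18.0]
finger_gap: 0.061
gripper_force: 29.8
```

```bash
python3 base.py; python3 fit.py 0 x
```

```text
wrist [256. 265.] [ 0.635  -0.2301  0.1078] 0.0316 2741 span [[0.6062, -0.2586, 0.047], [0.6654, -0.2013, 0.1083]]
scene [296. 174.] [ 0.6276 -0.2314  0.108 ] 0.0334 59 span [[0.5988, -0.2585, 0.0076], [0.6544, -0.1962, 0.109]]
side [270. 268.] [ 0.6354 -0.2336  0.1076] 0.0365 104 span [[0.6048, -0.2641, 0.0091], [0.6548, -0.2008, 0.1283]]
[ 0.6445 -0.2278  0.1053] [ 3.1399 -0.0061  0.1878]
[ 0.6445 -0.2278  0.1053]
base scene 58 centre@20mm-TCP [-40.   28.8] lean [-0.36  0.22] no-lean [-41.1  28.9]
base side 91 centre@20mm-TCP [-16.5  -0.2] lean [ 0.06 -0.03] no-lean [-16.2  -0.3]
```

Emit:
apply_moves --deltas '[[[0.4,-0.15,0,-0.2,0],[0.4,-0.25,0,-0.3,0],[0.3,-0.25,0,-0.3,0],[0.15,-0.25,0,-0.3,0],[0,-0.25,0,-0.3,0],[0,-0.25,0,-0.3,0],[0,-0.25,0,-0.3,0]]]'

```text
time_s: 22.17
ee_pos: [0.639, -0.2289, 0.1032]
tcp_rot: [-3.141, 0.001, 0.188]
wrist_force: [-0.2, -0.4, 0.4]
finger_gap: 0.0854
gripper_force: 0.0
```

```bash
python3 base.py; python3 fit.py 0 x
```

```text
wrist [255. 261.] [ 0.6312 -0.2304  0.1077] 0.0316 2686 span [[0.6028, -0.2585, 0.0468], [0.6623, -0.2017, 0.108]]
scene [297. 174.] [ 0.627  -0.2369  0.1072] 0.0409 67 span [[0.5968, -0.2597, 0.0081], [0.6517, -0.1965, 0.1087]]
side [269. 268.] [ 0.6278 -0.2318  0.1068] 0.0315 102 span [[0.6029, -0.2622, 0.0087], [0.6547, -0.2014, 0.1078]]
[ 0.6393 -0.2287  0.1034] [-3.1415e+00  6.0000e-04  1.8770e-01]
[ 0.6394 -0.2287  0.1036]
base scene 59 centre@20mm-TCP [-10.7  -0.3] lean [-0.02 -0.07] no-lean [-10.8  -0.5]
base side 92 centre@20mm-TCP [-10.7   0.7] lean [-0.06 -0.01] no-lean [-11.1   0.6]
```

Emit:
apply_moves --deltas '[[[0,0,0,-2,0],[0,0,0,-5,0],[0,0,0,-8.5,0],[0,0,-2.5,-10,0],[0,0.2,-6,-10,0],[0,0.5,-9.8,-10,0],[0,0.7,-13.6,-10,0],[0,0.9,-17.4,-10,0],[0,1.1,-21.2,-10,0],[0,1.3,-25,-10,0],[0,1.6,-28.8,-10,0],[0,1.9,-32.5,-10,0]]]'

```text
time_s: 23.42
ee_pos: [0.5969, 0.0961, 0.2039]
tcp_rot: [-3.142, -0.0, 0.188]
wrist_force: [0.9, 0.8, -0.1]
finger_gap: 0.0852
gripper_force: 0.0
```

Emit:
apply_moves --deltas '[[[0,0,-3.5,0,0],[0,0,-6.5,0,0],[0,0,-8.5,1,0],[0,0,-9,4,0],[0,0,-9,7,0],[0,0,-9,9.5,0],[0,0,-9,11.4,0],[0,0,-9,12.4,0],[0,0,-9,12.4,0]]]'

```text
time_s: 24.17
ee_pos: [0.5792, 0.1821, 0.0776]
tcp_rot: [3.141, 0.004, 0.188]
wrist_force: [0.7, -0.7, 0.6]
finger_gap: 0.0856
gripper_force: 0.0
```

```bash
python3 -c "
from h import *
S=sense();print(((S['ee_pos']-np.array([.6277,.0004,0]))@Ro.from_euler('Z',.188).as_matrix()).round(4),S['tcp_rot'],S['wrist_force'])
d=grab('wrist')
for c,p in teal(d):print(c,rim(p,Ro.from_euler('ZY',[.188,-np.radians(28)]).as_matrix()),len(p))"
```

```text
[-0.0137  0.1876  0.0776] [3.14079096 0.00417424 0.18805658] [ 0.74465694 -0.66231228  0.6098867 ]
[256. 245.] (array([0.5821871 , 0.18192428, 0.07872834]), 0.031222207471728325, 3093) 8027
```

Emit:
apply_moves --deltas '[[[0.2,0,0,0,0],[0.35,0,0,0,0],[0.4,0,0,0,0],[0.4,0,0,0,0],[0.4,-0.2,0,-0.4,0],[0.4,-0.6,0,-1.2,0],[0.4,-1.1,0,-2.2,0],[0.4,-1.7,0,-3.2,0],[0.4,-2.3,0,-4.3,0],[0.4,-2.9,0,-5.5,0],[0.4,-3.5,0,-6.5,0],[0.4,-4.0,0,-7.5,0]]]'

```text
time_s: 25.22
ee_pos: [0.5406, 0.175, 0.1562]
tcp_rot: [3.142, -0.0, 0.188]
wrist_force: [0.8, -0.1, -0.7]
finger_gap: 0.0609
gripper_force: 27.7
```

Emit:
apply_moves --deltas '[[[0.4,-2,0,0,0],[0.4,-4,0,0,0],[0.4,-4,0,0,0]]]'

```text
time_s: 25.47
ee_pos: [0.4972, 0.1664, 0.1553]
tcp_rot: [3.14, 0.006, 0.189]
wrist_force: [-1.5, -0.7, -1.1]
finger_gap: 0.0612
gripper_force: 27.7
```

```bash
python3 tilt.py;  python3 -c "
from h import *
S=sense();print(((S['ee_pos']-np.array([.6277,.0004,0]))@Ro.from_euler('Z',.188).as_matrix()).round(4),S['tcp_rot'])"
```

```text
tcp [0.4972 0.1664 0.1553] 0.06117078833999457 27.68418882158585 185
-0.056 10 x [0.0162 0.0301] mid 0.0231
-0.05 17 x [0.0087 0.0335] mid 0.0211
-0.044 14 x [0.009  0.0328] mid 0.0209
-0.038 22 x [0.0012 0.0312] mid 0.0162
-0.032 20 x [-0.0003  0.0284] mid 0.0141
-0.026 35 x [-0.0251  0.0272] mid 0.001
-0.02 21 x [-0.0224  0.0255] mid 0.0016
-0.014 13 x [-0.018   0.0272] mid 0.0046
-0.008 14 x [0.0113 0.0292] mid 0.0202
-0.002 9 x [0.0154 0.0246] mid 0.02
0.004 8 x [0.0166 0.0245] mid 0.0205
[-0.0945  0.1877  0.1554] [3.14096866e+00 2.38435355e-03 1.88772065e-01]
```

Emit:
apply_moves --deltas '[[[0.4,0,0,3,0],[0.4,0,0,6,0],[0.4,0,0,7.5,0],[0.4,0,0,7.5,0],[0.4,0.8,0,7.5,0],[0.4,1.5,0,7.5,0],[0.4,2.1,0,7.5,0],[0.4,2.6,0,7.5,0],[0.4,3.1,0,7.5,0],[0.4,3.4,0,7.5,0],[0.4,3.4,0,7.5,0]]]'

```text
time_s: 26.43
ee_pos: [0.5286, 0.1728, 0.0815]
tcp_rot: [3.14, 0.014, 0.189]
wrist_force: [-16.3, -1.1, 27.0]
finger_gap: 0.0612
gripper_force: 33.0
```

Emit:
apply_moves --deltas '[[[0.4,-1,0,0,0],[0.4,-2,0,-1,0],[0.4,-2,0,-4,0],[0.4,-2,0,-7.5,0],[0.4,-2,0,-11,0],[0.4,-2,0,-12.5,0],[0.4,-2,0,-12.5,0],[0.4,-2,0,-12.5,0]]]'

```text
time_s: 27.1
ee_pos: [0.5174, 0.1706, 0.2064]
tcp_rot: [-3.141, -0.004, 0.187]
wrist_force: [0.4, -0.6, -0.4]
finger_gap: 0.061
gripper_force: 30.2
```

```bash
python3 fit.py 0 | grep -v base
```

```text
[0.5157 0.17   0.2042]
held scene 117 centre@20mm-TCP [-1.2 -2.4] lean [-0.36 -0.05] no-lean [-3.6 -3. ]
held side 39 centre@20mm-TCP [-5.2  0.9] lean [-0.29 -0.1 ] no-lean [-7.7 -0. ]
```

```bash
python3 tilt.py pics/h.png;  python3 -c "
from h import *
S=sense();print(((S['ee_pos']-np.array([.6277,.0004,0]))@Ro.from_euler('Z',.188).as_matrix()).round(4),S['tcp_rot'])
f=grab('scene');u,v=proj(f,S['ee_pos']).astype(int);a=cv2.imread('pics/h.png');b=cv2.resize(f['image'][v-60:v+90,u-100:u+100],(800,600))[:,:,::-1]
cv2.imwrite('pics/i.png',np.hstack([cv2.resize(a,(400,500)),cv2.resize(b,(400,500))]))"
```

```text
tcp [0.5157 0.17   0.2042] 0.06115521386588565 30.164202405139804 181
-0.048 10 x [-0.0079  0.008 ] mid 0.0
-0.042 16 x [-0.0127  0.0119] mid -0.0004
-0.036 20 x [-0.0151  0.0109] mid -0.0021
-0.03 17 x [-0.0176  0.0092] mid -0.0042
-0.024 16 x [-0.0202  0.0067] mid -0.0068
-0.018 8 x [-0.025  -0.0093] mid -0.0171
-0.012 24 x [-0.0383 -0.0106] mid -0.0245
-0.006 40 x [-0.0416 -0.0097] mid -0.0257
-0.0 21 x [-0.035  -0.0108] mid -0.0229
0.006 7 x [-0.0203 -0.0093] mid -0.0148
[-0.0786  0.1875  0.2038] [3.14105678e+00 1.81058837e-03 1.87758065e-01]
```

View pics/i.png

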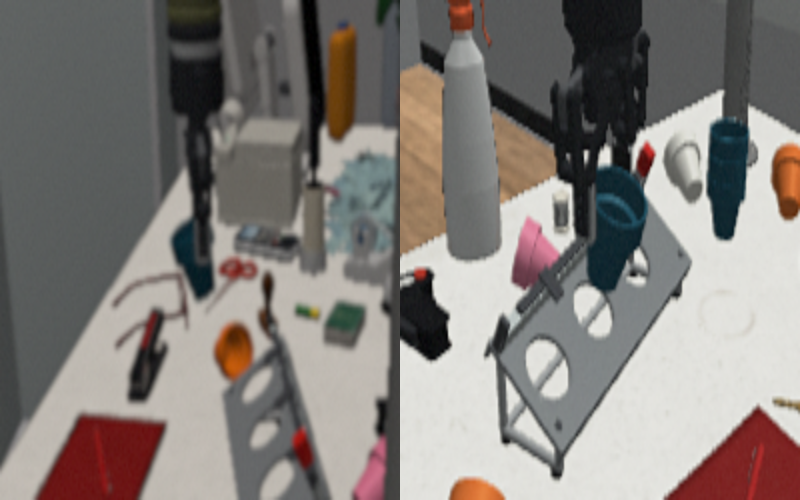

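The picture shows stack of three standing fine; the held cup leans ~18° and has slipped up slightly: at the left well its foot hit the rack's front leg. Redoing the straightening at the middle, where it worked.

Emit:
apply_moves --deltas '[[[0.4,0,3,0,0],[0.4,0,6.5,0,0],[0.4,0,9.4,2,0],[0.4,0,9.4,5,0],[0.4,0,9.4,8.5,0],[0.4,0,9.4,11,0],[0.4,0,9.4,12.8,0],[0.4,0,9.4,12.8,0],[0.4,0.7,9.4,12.8,0],[0.4,1.1,9.4,12.8,0],[0.4,1.5,9.4,12.8,0]]]'

```text
time_s: 28.22
ee_pos: [0.5465, 0.0804, 0.0775]
tcp_rot: [3.141, 0.004, 0.188]
wrist_force: [-6.9, -1.8, 5.3]
finger_gap: 0.0611
gripper_force: 30.4
```

Emit:
apply_moves --deltas '[[[0.4,0.4,0,0,0],[0.4,0.8,0,0,0],[0.4,0.8,0,0,0]]]'

```text
time_s: 28.47
ee_pos: [0.5543, 0.0818, 0.0784]
tcp_rot: [3.141, 0.004, 0.188]
wrist_force: [-7.2, -0.9, 7.6]
finger_gap: 0.0612
gripper_force: 28.0
```

```bash
python3 tilt.py
```

```text
tcp [0.5543 0.0818 0.0784] 0.06116765515443192 28.04693218320608 223
-0.045 11 x [-0.0194  0.0012] mid -0.0091
-0.039 18 x [-0.0212  0.0017] mid -0.0097
-0.033 16 x [-0.0211  0.0026] mid -0.0092
-0.027 16 x [-0.0241 -0.0002] mid -0.0122
-0.021 12 x [-0.0259 -0.0099] mid -0.0179
-0.015 17 x [-0.0355 -0.0145] mid -0.025
-0.009 38 x [-0.0416 -0.0113] mid -0.0264
-0.003 42 x [-0.0436 -0.011 ] mid -0.0273
0.003 33 x [-0.0388 -0.0109] mid -0.0249
0.009 14 x [-0.0328 -0.0017] mid -0.0173
0.039 4 x [-0.0045  0.0045] mid 0.0
```

Emit:
apply_moves --deltas '[[[0.4,0.2,0,-0.2,0],[0.4,0.2,0,-0.2,0],[0.4,-1,0,-0.2,0],[0.4,-2,0,-1,0],[0.4,-2,0,-4,0],[0.4,-2,0,-7.5,0],[0.4,-2,0,-11,0],[0.4,-2,0,-12.5,0],[0.4,-2,0,-12.5,0],[0.4,-2,0,-12.5,0]]]'

```text
time_s: 29.35
ee_pos: [0.5383, 0.0788, 0.2036]
tcp_rot: [-3.141, -0.006, 0.187]
wrist_force: [0.1, -0.5, -2.3]
finger_gap: 0.061
gripper_force: 27.8
```

```bash
python3 tilt.py; sed -i 's/e\[2\]-.059,/e[2]-float(sys.argv[2]),/;s/if len(sys.argv)<3/if sys.argv[2]!="x"/' fit.py; python3 fit.py 0 .051|grep -v base
```

```text
tcp [0.5383 0.0788 0.2036] 0.060997401711702405 27.794712111353874 253
-0.045 17 x [-0.0216 -0.0014] mid -0.0115
-0.039 19 x [-0.0235  0.0004] mid -0.0115
-0.033 24 x [-0.0257  0.0019] mid -0.0119
-0.027 24 x [-0.0295  0.0009] mid -0.0143
-0.021 17 x [-0.0277 -0.0057] mid -0.0167
-0.015 10 x [-0.0326 -0.0099] mid -0.0212
-0.009 30 x [-0.0369 -0.0111] mid -0.024
-0.003 50 x [-0.0428 -0.0108] mid -0.0268
0.003 43 x [-0.043  -0.0102] mid -0.0266
0.009 15 x [-0.0387 -0.0107] mid -0.0247
[0.536  0.0783 0.2009]
held scene 145 centre@20mm-TCP [-13.4  -3.2] lean [-0.11 -0.03] no-lean [-13.8  -3.4]
held side 69 centre@20mm-TCP [-16.2  -2.1] lean [-0.08 -0.05] no-lean [-16.8  -2.4]
```

The cup has slid down the pads' ends (foot only ~48 mm below the TCP), so the fingertips would hit the lower rim. I'll stand it on free counter in front of the rack and regrasp it higher.

Emit:
apply_moves --deltas '[[[0.4,-1,0,3,0],[0.4,-1,0,6,0],[0.4,-1,0,9,0],[0.4,-1,0,11.5,0],[0.4,-1,0,13.5,0],[0.4,-1,0,14.3,0],[0.4,-1,0,14.7,0],[0.4,-1,0,14.9,0],[0.4,-1,0,14.9,0]]]'

```text
time_s: 30.25
ee_pos: [0.5267, 0.0767, 0.053]
tcp_rot: [3.142, -0.0, 0.188]
wrist_force: [-0.3, -0.0, -0.5]
finger_gap: 0.0611
gripper_force: 27.8
```

Emit:
apply_moves --deltas '[[[0.4,0,0,0.2,0],[0.4,0,0,0.4,0],[0.4,0,0,0.5,0],[0.4,0,0,0.5,0]]]'

```text
time_s: 30.58
ee_pos: [0.5304, 0.0773, 0.0506]
tcp_rot: [-3.141, -0.009, 0.187]
wrist_force: [2.1, -0.1, 12.6]
finger_gap: 0.0611
gripper_force: 29.4
```

Emit:
apply_moves --deltas '[[[0.4,0,0,-0.15,0],[0.3,0,0,-0.25,0],[0.15,0,0,-0.25,0],[0,0,0,-0.25,0],[0,0,0,-0.25,0],[0,0,0,-0.9,0],[0,0,0,-0.9,0]]]'

```text
time_s: 31.17
ee_pos: [0.5268, 0.0766, 0.0575]
tcp_rot: [3.142, -0.001, 0.188]
wrist_force: [0.3, 0.0, 0.2]
finger_gap: 0.0851
gripper_force: 0.0
```

```bash
cat > held.py <<'E'
from h import *
d=grab('wrist');S=sense();e=S['ee_pos'];c=Ro.from_euler('Z',S['tcp_rot'][2]).as_matrix()
for q,p in teal(d):
    if np.hypot(*(np.median(p,0)[:2]-e[:2]))<.06:
        r=rim(p,np.eye(3));print('rim',r,'rel tcp in yaw frame',((r[0]-e)@c).round(4))
print(e,S['tcp_rot'])
E
python3 held.py; python3 fit.py 0 x
```

```text
rim (array([0.51621139, 0.07430787, 0.06368831]), 0.031118828803300858, 2670) rel tcp in yaw frame [-0.0109 -0.0003  0.0064]
[0.52684095 0.07664912 0.05727535] [ 3.14157176e+00 -9.34940768e-04  1.87780776e-01]
[0.5266 0.0766 0.0569]
base scene 94 centre@20mm-TCP [-13.6  -2.9] lean [-0.01  0.03] no-lean [-13.6  -2.8]
base side 49 centre@20mm-TCP [-12.9  -2.1] lean [-0.28 -0.03] no-lean [-14.3  -2.3]
```

Emit:
apply_moves --deltas '[[[0,-0.6,0,-0.3,0],[0,-1.1,0,-0.5,0],[0,-1.1,0,-0.5,0],[0.2,-1.1,0,-0.5,0],[0.35,-1.1,0,-0.5,0],[0.4,-1.1,0,-0.5,0],[0.4,-1.1,0,-0.5,0],[0.4,-1.1,0,-0.5,0],[0.4,-1.1,0,-3,0],[0.4,-1.1,0,-6.5,0],[0.4,-1.1,0,-10,0],[0.4,-1.1,0,-13.5,0]]]'

```text
time_s: 32.32
ee_pos: [0.5152, 0.0744, 0.1928]
tcp_rot: [3.141, 0.001, 0.188]
wrist_force: [1.8, -0.3, -0.4]
finger_gap: 0.0615
gripper_force: 28.4
```

Emit:
apply_moves --deltas '[[[0.4,0,0,-0.5,0],[0.4,0,0,-0.5,0]]]'

```text
time_s: 32.48
ee_pos: [0.5173, 0.0748, 0.1988]
tcp_rot: [-3.141, -0.005, 0.187]
wrist_force: [-0.1, -0.2, -0.4]
finger_gap: 0.0613
gripper_force: 28.5
```

```bash
python3 tilt.py; python3 fit.py 0 .062|grep -v base; python3 held.py
```

```text
tcp [0.5173 0.0748 0.1988] 0.06127705050444024 28.496065847575665 232
-0.056 14 x [-0.0092  0.0103] mid 0.0005
-0.05 20 x [-0.0114  0.0113] mid -0.0
-0.044 19 x [-0.0119  0.0121] mid 0.0001
-0.038 23 x [-0.0141  0.0148] mid 0.0004
-0.032 25 x [-0.0136  0.015 ] mid 0.0007
-0.026 15 x [-0.0184  0.0146] mid -0.0019
-0.02 28 x [-0.0205  0.0202] mid -0.0002
-0.014 33 x [-0.029   0.0239] mid -0.0026
-0.008 37 x [-0.0288  0.0239] mid -0.0024
-0.002 17 x [-0.0234  0.0244] mid 0.0005
[0.5146 0.0742 0.1953]
held scene 140 centre@20mm-TCP [-0.8 -0.8] lean [-0.01 -0.  ] no-lean [-0.8 -0.8]
held side 72 centre@20mm-TCP [-2.8  0.1] lean [-0.1  -0.02] no-lean [-3.5  0.1]
rim (array([0.51449764, 0.07357812, 0.19705439]), 0.03188879042863846, 2864) rel tcp in yaw frame [-0.0001 -0.0007  0.002 ]
[0.51451022 0.07425098 0.19508433] [3.14135065 0.00358261 0.18792908]
```

Emit:
apply_moves --deltas '[[[0.4,0,2,-1,0],[0.4,0.4,5,-1.2,0],[0.4,1,8.5,-1.2,0],[0.4,1.7,12,-1.2,0],[0.4,2.3,15,-1.2,0],[0.4,2.9,18,-1.2,0],[0.4,3.5,21,-1.2,0],[0.4,4.1,24,-1.2,0],[0.4,4.7,27,-1.2,0],[0.4,5.3,29.5,-1.2,0],[0.4,5.7,31,-1.2,0],[0.4,5.7,32,-1.2,0]]]'

```text
time_s: 33.68
ee_pos: [0.6311, -0.2316, 0.2062]
tcp_rot: [-3.141, 0.003, 0.185]
wrist_force: [0.1, -0.0, -1.9]
finger_gap: 0.0615
gripper_force: 28.5
```

Emit:
apply_moves --deltas '[[[0.4,0,0,0,0],[0.4,0,0,0,0],[0.4,0,0,0,0]]]'

```text
time_s: 33.93
ee_pos: [0.6309, -0.2269, 0.208]
tcp_rot: [-3.139, 0.001, 0.19]
wrist_force: [-0.4, 0.5, -1.1]
finger_gap: 0.0613
gripper_force: 28.5
```

```bash
python3 fit.py 0 .062
```

```text
[ 0.6313 -0.227   0.2087]
base scene 58 centre@20mm-TCP [-2.1 -1.3] lean [0.05 0.03] no-lean [-1.9 -1.3]
base side 95 centre@20mm-TCP [-3.1 -1. ] lean [ 0.03 -0.01] no-lean [-2.9 -1.1]
held scene 88 centre@20mm-TCP [-2.9 -0.3] lean [ 0.05 -0.02] no-lean [-2.7 -0.3]
held side 158 centre@20mm-TCP [-3.7 -0.2] lean [ 0.03 -0.01] no-lean [-3.6 -0.2]
```

Emit:
apply_moves --deltas '[[[0.4,0,0.15,1.5,0],[0.4,0,0.15,3,0],[0.4,0,0.15,4.5,0],[0.4,0,0.15,5.8,0],[0.4,0,0.15,6.8,0],[0.4,0,0.15,7.3,0],[0.4,0,0.15,7.6,0],[0.4,0,0.15,7.8,0],[0.4,0,0.15,7.8,0]]]'

```text
time_s: 34.78
ee_pos: [0.6319, -0.2307, 0.131]
tcp_rot: [3.141, -0.0, 0.188]
wrist_force: [-0.6, -0.1, -1.1]
finger_gap: 0.0611
gripper_force: 28.5
```

Emit:
apply_moves --deltas '[[[0.4,0,0,0.15,0],[0.4,0,0,0.3,0],[0.4,0,0,0.4,0],[0.4,0,0,0.4,0]]]'

```text
time_s: 35.12
ee_pos: [0.6323, -0.2308, 0.128]
tcp_rot: [3.141, -0.002, 0.188]
wrist_force: [-1.7, 0.4, 4.2]
finger_gap: 0.0612
gripper_force: 29.0
```

```bash
python3 base.py; python3 held.py
```

```text
wrist [256. 246.] [ 0.6318 -0.2316  0.1296] 0.0319 2827 span [[0.6039, -0.2601, 0.0612], [0.663, -0.2022, 0.13]]
scene [297. 172.] [ 0.6262 -0.2322  0.1291] 0.0335 53 span [[0.5968, -0.2604, 0.0082], [0.643, -0.1966, 0.1307]]
side [270. 265.] [ 0.6277 -0.2325  0.1283] 0.0318 98 span [[0.6033, -0.2624, 0.0094], [0.6563, -0.2044, 0.1297]]
[ 0.6324 -0.2308  0.1281] [ 3.1407e+00 -1.7000e-03  1.8760e-01]
rim (array([ 0.63203102, -0.23151346,  0.12962716]), 0.031910572201013565, 2828) rel tcp in yaw frame [-0.0004 -0.0006  0.0016]
[ 0.63233339 -0.2308212   0.12800371] [ 3.14073939e+00 -1.57731947e-03  1.87665772e-01]
```

Rim at 129.6 mm, seated (130 expected) with light contact. Release and retreat.

Emit:
apply_moves --deltas '[[[0.3,0,0,0,0],[0.15,0,0,-0.1,0],[0,0,0,-0.1,0],[0,0,0,-0.1,0],[0,0,0,-2,0],[0,0,0,-5,0],[0,0,0,-8.5,0],[0,-2,0,-11,0],[0,-5,0,-12,0],[0,-8,0,-12,0],[0,-8,0,-12,0],[0,-8,0,-12,0]]]'

```text
time_s: 36.32
ee_pos: [0.5512, -0.2467, 0.247]
tcp_rot: [3.141, 0.002, 0.186]
wrist_force: [0.5, 0.3, -0.4]
finger_gap: 0.0851
gripper_force: 0.0
```

```bash
python3 base.py; python3 - <<'E'
from h import *
a=grab('scene')['image'][90:290,150:410];b=grab('side')['image'][150:350,150:410]
cv2.imwrite('pics/z.png',np.hstack([cv2.resize(a,(400,310)),cv2.resize(b,(400,310))])[:,:,::-1])
E
```

```text
wrist [256.  96.] [ 0.6322 -0.2314  0.1296] 0.0298 645 span [[0.6044, -0.2593, 0.068], [0.6603, -0.2034, 0.13]]
scene [297. 170.] [ 0.6279 -0.2308  0.129 ] 0.0332 78 span [[0.597, -0.2611, 0.0093], [0.6566, -0.1962, 0.1305]]
side [271. 261.] [ 0.6306 -0.2323  0.1287] 0.0324 179 span [[0.6034, -0.2627, 0.0113], [0.6548, -0.2023, 0.1298]]
[ 0.5543 -0.245   0.2466] [-3.1413e+00 -1.2000e-03  1.8880e-01]
```

View pics/z.png

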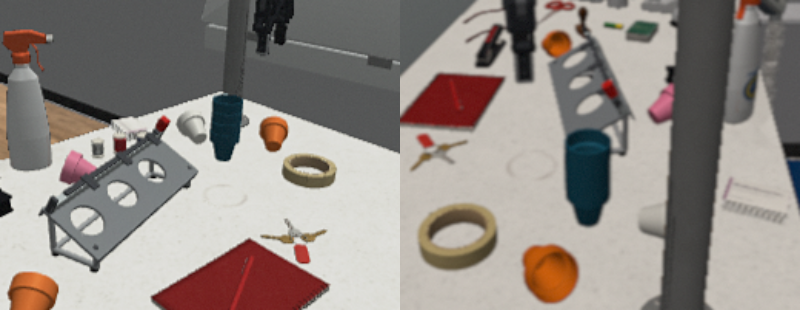

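The stack of four stands upright at (225,125) in the left view, the rack is empty, the grip is at its right end and the bystanders are untouched.

```bash
python3 -c "
from plant import ticket
print(ticket.finish_job())"
```

```text
the job is handed in; nothing more can be done
None
```

The job is handed in: the transport lock is at its right end stop and all four cups stand as one upright, seated stack, about 5 mm from where the base cup first stood; on the way, the left cup was set down briefly on the free counter to regrasp it after its foot hit the rack's front leg.

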